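Take the ballast weights out of a model locomotive and box them

ROBOT

A 6-joint arm with a two-finger parallel gripper is mounted at the origin on the work surface. World frame = base frame: x ahead of the robot, y to its left, z up, the work surface at z = 0. Lengths are in m, angles in rad, forces in N, time in s.
With the tool pointing down it reaches from about 0.35 to 0.975 m from the base axis. Payload 7.1 kg.
Tool frame: the origin (TCP) lies midway between the tips of the shut fingers; the grasp point (between the pads) lies 19 mm behind it (grasp_offset is the z of the grasp point in the tool frame, in m); z points along the fingers, x is the direction in which the jaws open and shut, and the axes are right-handed (so a half turn about z gives the same grasp; the last joint's range is limited). The gripper opens to 88 mm and grips with 3 to 60 N. Pads are 20 mm wide; open, the fingers measure 115 mm over their backs; the gripper's body (75 mm by 178 mm) begins 61 mm behind the grasp point.
Start: joints at [1.308, 0.423, 1.63, -0, 1.089, -0.019], TCP at [0.151, 0.607, 0.223] pointing down, gripper open.
Joint ranges: [-3, 3], [-0.9, 2.11], [0.09, 2.58], [-1.31, 4.45], [0.11, 2.69], [-2.54, 2.54]. Speed limits (rad/s): [2.39, 2.39, 3.01, 3.14, 3.14, 3.14].

INTERFACE

Orientations are given as a unit quaternion [w, x, y, z].
In Python, from plant import read_state, camera, camera_info, sign_off, recognise, grasp_offset gives the robot as it stands. The module is installed in compiled form; this text tells all that it offers.
- The arm moves only by the tool apply_moves, never from a script. Its arguments are lists of equal length, an entry for each row: "twist": the turn, a rotation vector about the tool's x, y, z in rad, a list of three; "travel": the shift along the tool's x, y, z in m, a list of three; "hand": the gripper command: -1 is fully open, 1 is shut, values between are in proportion. A call has 1 to 12 rows; each row shifts and turns the commanded pose from where the row before left it, along the tool's axes as they then stand; what a row does not reach is not made up. A row lasts 1/8 s, in which the tool goes at most 62.5 mm and 10.7 degrees, less where a joint would pass 70% of its speed; a pose out of reach is approached as far as the arm can. A call with a gripper value outside its range is refused whole. The fingers move at their own pace and stop on an object; the grip force is fixed at half the most. Time passes only in rows, so rows that do not move let the fingers close. It gives the time, the measured TCP pose, the force and the opening at its end, in the units of the state.
- read_state(): the state, without advancing time (a new reading comes with each control period).
- camera(name): name is "scene" or "top"; returns the picture (420x560x3 uint8, red, green, blue); there is no depth.
- camera_info(name): a dict with "fx", "fy", "cx", "cy" (pixels), "dist" ([k1, k2, p1, p2, k3] as OpenCV has them; the pictures are not rectified), "extrinsics" (4x4, takes a point from world to camera coordinates). Camera axes: x right, y up, looking along -z (the intrinsics and any distortion apply to the point x, -y, -z); pixel columns grow to the right and rows downward; lengths in m; the calibration is good to about 2 mm. A picture is of the moment at which its call begins. camera_info takes no time and is no camera call.
- sign_off(): hands the job in, once; it reports no verdict.
Trained networks look in the newest picture that a camera, given by its name, has taken for a name from the list of things; names that differ only in an ending like _2 or _b are one class to them, and where a whole thing is asked for, a point or a joint stands for the part that bears it (a point fixed in the world has none). Each returns a list of dicts, best first, with "p" (0 to 1); they miss things now and then, are a little off and sometimes report something else, mostly with a low value. They report only what shows in the picture. A call takes as long as a camera call. They do not tell look-alikes from the thing itself.
- recognise(camera, query): "rect" ([left, top, right, bottom] in pixels, round what is visible of it).
The state is a dict: "time_s": time; "q": joint angles; "qd": joint speeds; "joint_torque": joint torques, N m; "tcp_pos": TCP position; "tool_rot": TCP orientation; "contact_force": force on the tool from outside, world axes, zero at the start; "torque": the same for the moment, N m; "grip_width": opening from 0.0 (shut) to 1.0 (fully open).
Only numpy, scipy, OpenCV 4.12 (cv2) and the standard library are available. Lean on these libraries where they do the work, as an engineer would, in place of code of your own. Each camera call takes 0.05 s, during which the arm holds its last target.

TASK

Tip the tall storage carton over backwards onto the green board, with its foot blocked by the board's edge (never lift it), so that it lies flat on its back, squarely on the board with its open side up and its foot about in line with the board's edge. Then take the locomotive apart: lift off the black bonnet, then put the brass retaining strip and every steel ballast weight into the carton. Finally put the bonnet back fully down on the locomotive, the same way round as before, and leave the other things on the bench alone.

Things in the scene. Friction and masses are not known exactly. Their poses are not given: they have to be found in the camera images.
- board: Fixed cutting board lying on the bench, green top, 200 (x) x 230 (y) x 10 mm thick. Origin at the centre of its underside; z up. The edge that blocks the carton's foot is its +y edge, at y = +115 mm.
- carton: Empty cardboard carton 158 (x) x 66 (y) x 200 mm tall (z), walls 4 mm, 0.35 kg. First stands on the bench off the board's +y edge, back (-y) to it, gap 10-45 mm, up to 0.1 rad askew. Origin: centre of underside. Front (+y) open but for panels 45 mm high at foot, 25 mm at top: mouth x +-75, z 45-175 mm. Pushed below 30 mm high it slides, at the top it tips. On its back y points up.
- carton_foot (a point): Middle of the carton's lower back edge (carton frame 0, -33, 0 mm), the edge it tips over; axes as the carton.
- loco: Fixed model locomotive chassis on track. Origin on the bench under the bonnet seat's middle; x to its nose, z up. Deck 55 mm up, 72 wide, x -134 to 90 mm. Cab on it x -133 to -81, to z = 124 mm. Rails 8 mm high hold the weights sideways (30 mm between, 44 over outsides, 108 long); posts at x = +-59 mm (10 x 44 x 29 mm high) carry the strip. The bonnet fits round these with 4 mm play each way.
- loco_seat (a point): Point on the locomotive's deck (z = 55 mm) under the middle of the seated bonnet; axes as the locomotive.
- loco_nose (a point): Where the middle of the bonnet's grille end is when it is seated: locomotive frame x = 72, y = 0, z = 85 mm.
- bonnet_center (a point): Centre of the loose black bonnet, a box-shaped cover open below, 144 (x) x 60 (y) x 60 mm (z) outside, flat sides, walls 4 mm, about 0.28 kg. x points to its grille end, z up. At first it sits on the locomotive's deck over strip and weights, its axes along the locomotive's.
- bonnet_grille (a point): Middle of the bonnet's end with the bright cross bars (72 mm in +x from its centre); axes as the bonnet.
- strip_tab (a point): Centre of the upright grip tab of the brass retaining strip: tab 26 (x) x 10 (y) x 18 mm (z), on the middle of a flat strip 126 (x) x 24 (y) x 5 mm thick, so this point is 14 mm above the strip's underside; about 60 g. At first it lies across the two posts over the weights, under the bonnet.
- w1_center (a point): Centre of ballast weight 1: loose plain steel block 22 (x) x 28 (y) x 28 mm (z), about 0.13 kg. At first between the rails on the locomotive's deck, in a row along the locomotive with the others at 28 mm spacing, under the strip. Absent in some starts; all weights are alike.
- w2_center (a point): Centre of ballast weight 2: loose plain steel block 22 (x) x 28 (y) x 28 mm (z), about 0.13 kg. At first between the rails on the locomotive's deck, in a row along the locomotive with the others at 28 mm spacing, under the strip. Absent in some starts; all weights are alike.
- w3_center (a point): Centre of ballast weight 3: loose plain steel block 22 (x) x 28 (y) x 28 mm (z), about 0.13 kg. At first between the rails on the locomotive's deck, in a row along the locomotive with the others at 28 mm spacing, under the strip. Absent in some starts; all weights are alike.
- w4_center (a point): Centre of ballast weight 4: loose plain steel block 22 (x) x 28 (y) x 28 mm (z), about 0.13 kg. At first between the rails on the locomotive's deck, in a row along the locomotive with the others at 28 mm spacing, under the strip. Absent in some starts; all weights are alike.
- jar: Bystander: closed glass jar, 68 mm across, 100 mm tall, origin under its centre. Leave it alone.
- clipstand: Bystander: steel soldering clip stand, round foot 84 mm across, 140 mm tall, cross bar 200 mm long, origin under its centre. Leave it alone.
- driver: Bystander: screwdriver 160 mm long lying on the bench. Leave it alone.
Things that resemble listed ones, but are neither listed nor needed, are in the scene too. Of the things that look like the carton, take the one that is farthest from the robot's base at the start.

How it is judged:
By the outcome, as a careful person would: the job done as asked, in the order asked, and still so for the second after the job is handed in, with the robot touching nothing.
Of w1, w2, w3, w4 only 2 to 4 are there at a start; the rules pass over those that are not, and their reading is None.
At some moment in a run one of bonnet may be knocked a few centimetres aside while the robot is not near it.
Once in a run the grip may slacken for a moment while it holds something.
It also fails if it takes over 210 s, if anything falls off the work surface, if the arm or the gripper's body presses on something with over 40 N, if the wrist force passes 120 N, or if a joint passes its speed limit or range.

## Working session

There is one attempt and no reset: what is moved stays moved. The work goes in short steps, Python scripts to look and compute and a tool call to move; the robot and the scene stay as the last step left them, time stands still between calls to the robot, and variables do not carry over. Pictures are saved under pics/ and viewed, and the job is handed in when it is done.

Besides the shell and the picture viewer there is one more tool, called as name(argument=value, ...), one argument or row to a line, values as JSON. apply_moves: Moves the arm, as the interface text tells. Its arguments: {"type":"object","properties":{"twist":{"type":"array","items":{"type":"array","items":{"type":"number"}}},"travel":{"type":"array","items":{"type":"array","items":{"type":"number"}}},"hand":{"type":"array","items":{"type":"number"}}},"required":["twist","travel","hand"]}

```bash
ls; mkdir -p pics; python3 - <<'E'
from plant import *
import cv2
print(read_state()); print(grasp_offset)
for n in ("scene","top"):
    print(n,camera_info(n)); cv2.imwrite(f"pics/{n}0.png",camera(n)[:,:,::-1])
E
```

```text
pics
{'time_s': 0.0, 'q': array([ 1.30800260e+00,  4.23815556e-01,  1.63069927e+00, -1.27312162e-05,
        1.08858055e+00, -1.89918141e-02]), 'qd': array([-0.00118871,  0.00108577,  0.0002465 ,  0.00090206, -0.00132843,
       -0.00042976]), 'joint_torque': array([ 1.94450418e-03, -5.44625473e+01, -2.73662245e+01,  6.44229027e-02,
        2.28005630e-02, -1.48994441e-04]), 'tcp_pos': array([0.15069991, 0.60598569, 0.22191384]), 'tool_rot': array([ 4.55926652e-04,  7.87841165e-01,  6.15878018e-01, -5.97248716e-04]), 'contact_force': array([ 0.24761943,  0.74841269, -0.8495484 ]), 'torque': array([ 0.06416013, -0.05975444, -0.023791  ]), 'grip_width': 0.9989901864047149}
-0.0187
scene {'fx': 452.6235722079411, 'fy': 452.6235722079411, 'cx': 270.6307801485516, 'cy': 213.76466891068407, 'dist': array([-0.0570448,  0.       ,  0.       ,  0.       ,  0.       ]), 'extrinsics': array([[ 0.49461463,  0.86906033,  0.00951415, -0.34696508],
       [-0.71129574,  0.398486  ,  0.5790227 ,  0.32991432],
       [ 0.4994144 , -0.29316047,  0.81525591, -1.32019765],
       [ 0.        ,  0.        ,  0.        ,  1.        ]])}
top {'fx': 543.4869024643491, 'fy': 543.4869024643491, 'cx': 282.61530568905005, 'cy': 210.14127792391372, 'dist': array([-0.00877392,  0.        ,  0.        ,  0.        ,  0.        ]), 'extrinsics': array([[-0.0025665 , -0.99998491, -0.00485732,  0.05692563],
       [ 0.98157257, -0.00344729,  0.19105863, -0.56817675],
       [-0.19107249, -0.00427746,  0.98156661, -1.11463164],
       [ 0.        ,  0.        ,  0.        ,  1.        ]])}
```

View pics/scene0.png

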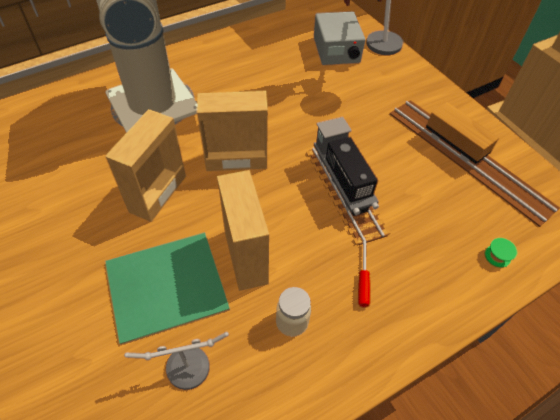

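View pics/top0.png

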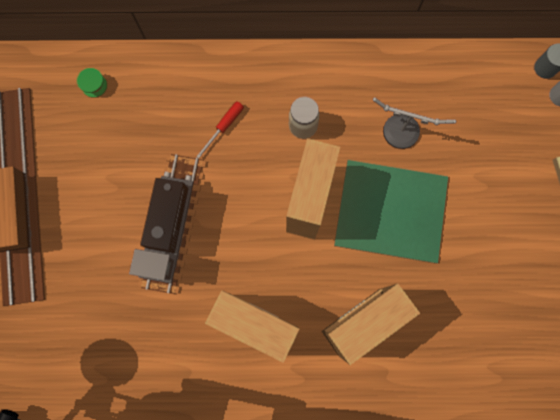

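```bash
cat > h.py <<'E'
import numpy as np, cv2
from plant import *
from scipy.spatial.transform import Rotation as R
def K(n):
    i=camera_info(n); return np.array([[i['fx'],0,i['cx']],[0,i['fy'],i['cy']],[0,0,1]]),i['dist'],i['extrinsics']
F=np.diag([1,-1,-1,1.])
def proj(n,P):
    k,d,E=K(n); T=F@E
    r,_=cv2.Rodrigues(T[:3,:3]); return cv2.projectPoints(np.atleast_2d(np.float64(P)),r,T[:3,3],k,d)[0][:,0]
def ray(n,px):
    k,d,E=K(n); T=F@E
    u=cv2.undistortPoints(np.float64(px).reshape(-1,1,2),k,d)[:,0]
    D=np.c_[u,np.ones(len(u))]@T[:3,:3]; c=-T[:3,:3].T@T[:3,3]
    return c,D/np.linalg.norm(D,axis=1)[:,None]
def onplane(n,px,z):
    c,D=ray(n,px); return c+D*((z-c[2])/D[:,2])[:,None]
def tri(ps,pt):
    c1,d1=ray("scene",[ps]);c2,d2=ray("top",[pt]); d1=d1[0];d2=d2[0]
    A=np.c_[d1,-d2]; s=np.linalg.lstsq(A,c2-c1,rcond=None)[0]
    a=c1+s[0]*d1;b=c2+s[1]*d2; return (a+b)/2,np.linalg.norm(a-b)
def snap(n,tag):
    im=camera(n); cv2.imwrite(f"pics/{n}_{tag}.png",im[:,:,::-1]); return im
def crop(f,x0,y0,x1,y1,s,out):
    im=cv2.imread(f)[y0:y1,x0:x1]; im=cv2.resize(im,None,fx=s,fy=s,interpolation=cv2.INTER_CUBIC)
    st=20
    for x in range((x0//st+1)*st,x1,st): 
        cv2.putText(im,str(x),((x-x0)*s-10,10),0,.35,(255,255,255),1); cv2.line(im,((x-x0)*s,12),((x-x0)*s,18),(255,255,255),1)
    for y in range((y0//st+1)*st,y1,st): 
        cv2.putText(im,str(y),(0,(y-y0)*s+4),0,.35,(255,255,255),1); cv2.line(im,(24,(y-y0)*s),(30,(y-y0)*s),(255,255,255),1)
    cv2.imwrite(out,im)
E
python3 - <<'E'
from h import *
crop("pics/top0.png",270,120,470,270,4,"pics/c1.png")
crop("pics/scene0.png",90,160,290,345,3,"pics/c2.png")
crop("pics/top0.png",110,140,230,300,3,"pics/c3.png")
crop("pics/scene0.png",290,100,400,250,4,"pics/c4.png")
E
```

```text
(no output)
```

View pics/c1.png

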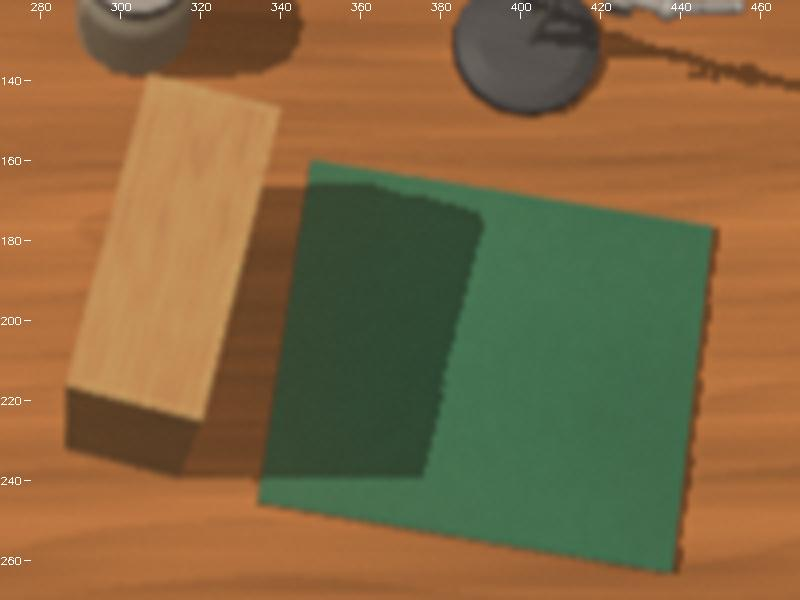

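View pics/c2.png

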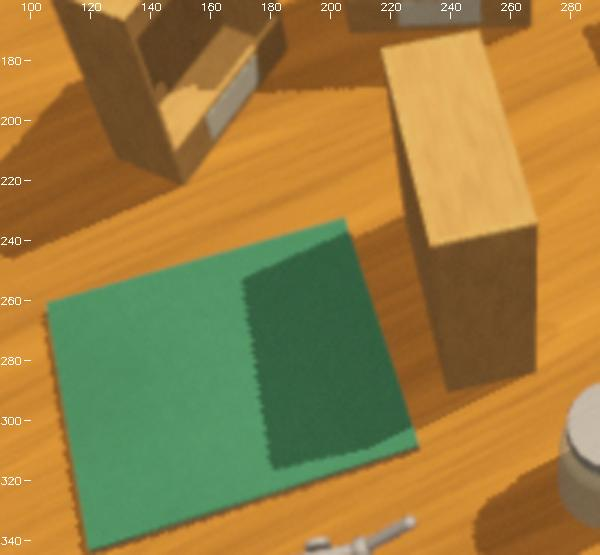

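View pics/c3.png

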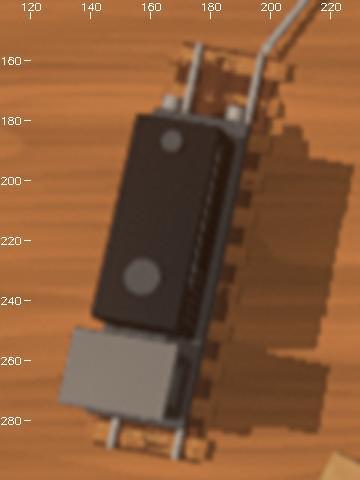

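View pics/c4.png

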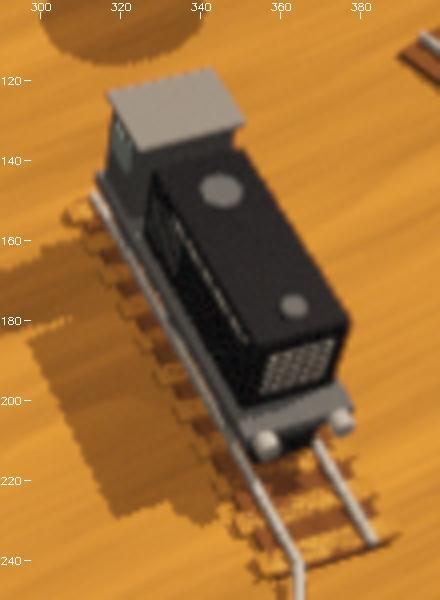

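```bash
cat > fit.py <<'E'
from h import *
from scipy.optimize import least_squares
def fit(obs,z0,free_z=True,x0=(.6,0,0)):
    # obs: list (cam, localpt, px); pose x,y,yaw,(z)
    def res(p):
        c,s=np.cos(p[2]),np.sin(p[2]); r=[]
        for n in ("scene","top"):
            o=[q for q in obs if q[0]==n]
            if not o: continue
            L=np.array([q[1] for q in o],float); W=np.c_[L[:,0]*c-L[:,1]*s+p[0],L[:,0]*s+L[:,1]*c+p[1],L[:,2]+(p[3] if free_z else z0)]
            r.append((proj(n,W)-np.array([q[2] for q in o])).ravel())
        return np.concatenate(r)
    s=least_squares(res,list(x0)+([z0] if free_z else []),loss='soft_l1')
    return s.x,np.abs(res(s.x)).max(),np.sqrt(np.mean(res(s.x)**2))
E
python3 - <<'E'
from fit import *
def corners(hx,hy,z): return dict(a=(hx,hy,z),b=(hx,-hy,z),c=(-hx,-hy,z),d=(-hx,hy,z))
def mk(hx,hy,z,top,sc):
    C=corners(hx,hy,z)
    return [("top",C[k],v) for k,v in top.items()]+[("scene",C[k],v) for k,v in sc.items()]
B=mk(.1,.115,.01,dict(a=(347.5,160),b=(448.5,177),c=(439,263),d=(335,246)),dict(a=(229,308),b=(119,343),c=(106,261),d=(205,233)))
C=mk(.079,.033,.2,dict(a=(307,138.5),b=(340,147),c=(320.5,225.5),d=(286.5,217)),dict(a=(268.5,234.5),b=(234,241.5),c=(217.5,175.5),d=(249,170)))+mk(.079,.033,0,dict(d=(286.5,232),c=(314,239)),dict(a=(268,283),b=(239,290)))
L=mk(.072,.03,.06,dict(a=(156,178.3),b=(182.3,182.3),c=(167.7,249),d=(141,245)),dict(a=(377.5,180.5),b=(353,187),c=(327.5,142.5),d=(351,137.5)))
print("board",fit(B,0)); print("board",fit(B,0,False))
print("carton",fit(C,0)); print("carton",fit(C,0,False))
print("bonnet",fit(L,.055)); print("bonnet",fit(L,.055,False))
for n in ("scene","top"):
    for q in ("carton","board","bonnet_center","jar","clipstand"): print(n,q,[(np.round(r['rect']),round(r['p'],2)) for r in recognise(n,q)][:4])
E
```

```text
board (array([ 0.57520852, -0.19035514, -0.17401903, -0.00333029]), np.float64(0.888391532614321), np.float64(0.4702383988640965))
board (array([ 0.57566202, -0.19011333, -0.17301044]), np.float64(1.29409973479261), np.float64(0.6230938603843701))
carton (array([ 0.5958705 , -0.00464415, -0.26184187, -0.00085087]), np.float64(1.014623851930594), np.float64(0.4831429833985102))
carton (array([ 0.59596403, -0.00470709, -0.26186612]), np.float64(0.920763374781643), np.float64(0.49737387895662577))
bonnet (array([ 0.5511976 ,  0.30132258, -0.1845557 ,  0.05050986]), np.float64(1.8908358431169745), np.float64(0.8316232988107436))
bonnet (array([ 0.55183538,  0.29964282, -0.18494552]), np.float64(2.328734917056181), np.float64(1.035976363950727))
scene carton [(array([107., 109., 185., 221.]), 0.77), (array([197.,  92., 268., 167.]), 0.68), (array([217., 168., 270., 287.]), 0.6), (array([310., 118., 391., 245.]), 0.5)]
scene board [(array([105., 235., 230., 346.]), 0.62)]
scene bonnet_center [(array([323., 137., 377., 203.]), 0.67)]
scene jar [(array([280., 289., 312., 336.]), 0.8)]
scene clipstand [(array([122., 331., 229., 394.]), 0.55)]
top carton [(array([205., 292., 297., 364.]), 0.96), (array([322., 287., 419., 364.]), 0.95), (array([285., 141., 336., 241.]), 0.65)]
top board [(array([338., 160., 448., 264.]), 0.93)]
top bonnet_center [(array([142., 178., 187., 254.]), 0.78)]
top jar [(array([291.,  97., 318., 141.]), 0.69)]
top clipstand [(array([373.,  97., 454., 151.]), 0.86)]
```

```bash
python3 - <<'E'
from h import *
print("jar base via lid z=.1 ",onplane("top",[[305,108]],.1),onplane("scene",[[295,300]],.1))
print("stand base",onplane("top",[[402,131]],.0),onplane("scene",[[187,368]],.0))
print("bar",onplane("top",[[375,100],[454,122]],.14),onplane("scene",[[127,354],[227,335]],.14))
print("driver",onplane("top",[[240,105],[200,157]],.01))
print("grn",onplane("top",[[92,83]],.02), "track2",onplane("top",[[40,300],[25,95]],.01))
print("decoy near loco", onplane("top",[[205,323],[222,293],[298,332],[286,360],[325,322],[405,287]],.2))
E
```

```text
jar base via lid z=.1  [[0.78273393 0.00638872 0.1       ]] [[0.77849045 0.00799484 0.1       ]]
stand base [[ 0.7650811  -0.22195838  0.        ]] [[ 0.76206597 -0.22204358  0.        ]]
bar [[ 0.78380936 -0.13735528  0.14      ]
 [ 0.73520657 -0.29808895  0.14      ]] [[ 0.73971907 -0.29985971  0.14      ]
 [ 0.79151184 -0.13859344  0.14      ]]
driver [[0.82653486 0.15386052 0.01      ]
 [0.70129492 0.24360515 0.01      ]]
grn [[0.87866563 0.4989534  0.02      ]] track2 [[0.37980803 0.58367059 0.01      ]
 [0.85415278 0.65851275 0.01      ]]
decoy near loco [[ 0.33258892  0.19552162  0.2       ]
 [ 0.38624224  0.16573052  0.2       ]
 [ 0.31631021  0.02742098  0.2       ]
 [ 0.26752002  0.04922559  0.2       ]
 [ 0.33384166 -0.0215195   0.2       ]
 [ 0.39612698 -0.16887619  0.2       ]]
```

```bash
cat >> h.py <<'E'
O=np.array([.5755,-.1902]); YB=-.173
def b2w(x,y,z,yaw=None): 
    c,s=np.cos(YB),np.sin(YB); return np.array([O[0]+c*x-s*y,O[1]+s*x+c*y,z])
def w2b(p):
    c,s=np.cos(YB),np.sin(YB); d=np.array(p)[:2]-O; return np.array([c*d[0]+s*d[1],-s*d[0]+c*d[1]])
def rot(xyaw,tilt=0):
    # tool x horizontal at yaw; z down, tilted so fingers lean toward -(left of x) by tilt
    x=np.array([np.cos(xyaw),np.sin(xyaw),0]); left=np.array([-x[1],x[0],0])
    z=-np.cos(tilt)*np.array([0,0,1])-np.sin(tilt)*left
    return np.c_[x,np.cross(z,x),z]
def cur():
    s=read_state(); q=s['tool_rot']; return s,R.from_quat([q[1],q[2],q[3],q[0]]).as_matrix()
def plan(pos,Rt=None,nt=None,order="rt"):
    s,Rc=cur(); p=s['tcp_pos']; Rt=Rc if Rt is None else Rt
    rv=R.from_matrix(Rc.T@Rt).as_rotvec(); d=np.array(pos)-p
    print("t",round(s['time_s'],2),"tcp",np.round(p,4),"F",np.round(s['contact_force'],1),"w",round(s['grip_width'],3))
    print("rotvec",np.round(rv,4),"deg",round(np.degrees(np.linalg.norm(rv)),1))
    print("travel in cur frame",np.round(Rc.T@d,4)," in target frame",np.round(Rt.T@d,4),"dist",round(np.linalg.norm(d),4))
E
python3 - <<'E'
from h import *
plan(b2w(-.012,.275,.30),rot(YB,.5236)); print(b2w(-.012,.275,.3))
E
```

```text
t 0.6 tcp [0.1508 0.6065 0.2227] F [-0.2  0.4  0.5] w 0.998
rotvec [-0.4208 -0.392   1.4628] deg 90.1
travel in cur frame [-0.3972  0.573  -0.0773]  in target frame [0.5435 0.4169 0.1514] dist 0.7015
[0.61101717 0.08276068 0.3       ]
```

apply_moves(
  twist=[
    [0,0,0],
    [0,0,0],
    [0,0,0],
    [0,0,0],
    [0,0,0],
    [0,0,0],
    [0,0,0],
    [0,0,0],
    [0,0,0],
    [0,0,0],
    [0,0,0],
    [0,0,0],
  ],
  travel=[
    [-0.033,0.0478,-0.02],
    [-0.033,0.0478,-0.02],
    [-0.033,0.0478,-0.01],
    [-0.033,0.0478,-0.005],
    [-0.033,0.0478,-0.005],
    [-0.033,0.0478,-0.003],
    [-0.033,0.0478,-0.003],
    [-0.033,0.0478,-0.003],
    [-0.033,0.0478,-0.003],
    [-0.033,0.0478,-0.003],
    [-0.033,0.0478,-0.001],
    [-0.033,0.0478,-0.001],
  ],
  hand=[-1,-1,-1,-1,-1,-1,-1,-1,-1,-1,-1,-1],
)

```text
time_s: 2.1
tcp_pos: [0.613, 0.0821, 0.2999]
tool_rot: [0.0, 0.788, 0.616, 0.0]
contact_force: [-0.5, 0.4, 0.5]
grip_width: 1.0
```

```bash
python3 - <<'E'
from h import *
plan(b2w(-.012,.275,.30),rot(YB,.5236)); print(cur()[0]['q'])
E
```

```text
t 2.1 tcp [0.613  0.0821 0.2999] F [-0.5  0.4  0.5] w 1.0
rotvec [-0.4207 -0.3925  1.4624] deg 90.0
travel in cur frame [ 0.0001 -0.0021 -0.0001]  in target frame [-0.0021 -0.0002 -0.0002] dist 0.0021
[ 1.13828770e-01  3.37716833e-01  1.57154511e+00  1.81574607e-04
  1.23183301e+00 -1.21298357e+00]
```

apply_moves(
  twist=[
    [-0.0421,-0.0393,0.1462],
    [-0.0421,-0.0393,0.1462],
    [-0.0421,-0.0393,0.1462],
    [-0.0421,-0.0393,0.1462],
    [-0.0421,-0.0393,0.1462],
    [-0.0421,-0.0393,0.1462],
    [-0.0421,-0.0393,0.1462],
    [-0.0421,-0.0393,0.1462],
    [-0.0421,-0.0393,0.1462],
    [-0.0421,-0.0393,0.1462],
  ],
  travel=[
    [0,0,0],
    [0,0,0],
    [0,0,0],
    [0,0,0],
    [0,0,0],
    [0,0,0],
    [0,0,0],
    [0,0,0],
    [0,0,0],
    [0,0,0],
  ],
  hand=[-1,-1,-1,-1,-1,-1,-1,-1,-1,-1],
)

```text
time_s: 3.35
tcp_pos: [0.6118, 0.084, 0.2997]
tool_rot: [0.259, 0.962, -0.085, -0.023]
contact_force: [0.5, -0.2, -0.2]
grip_width: 1.002
```

```bash
python3 - <<'E'
from h import *
snap("scene","1");snap("top","1")
plan(b2w(-.012,.275,.015),rot(YB,.5236)); print(cur()[0]['q'])
E
```

```text
t 3.45 tcp [0.6122 0.0843 0.2988] F [-0.1  0.  -0.6] w 1.0
rotvec [0.0015 0.0011 0.0008] deg 0.1
travel in cur frame [-0.0005 -0.1407  0.2464]  in target frame [-0.0009 -0.1404  0.2466] dist 0.2838
[ 0.3377962   0.47418257  1.46438435 -0.45359774  1.48916191  0.61410425]
```

View pics/scene_1.png

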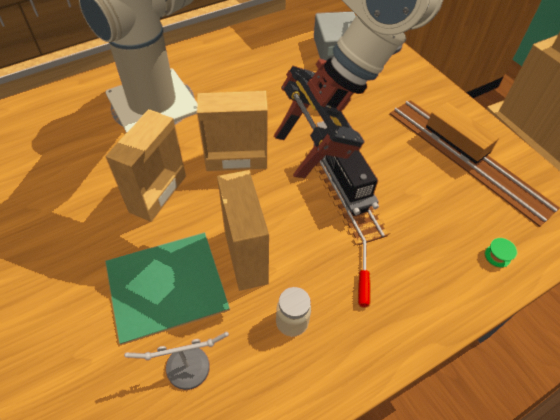

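View pics/top_1.png

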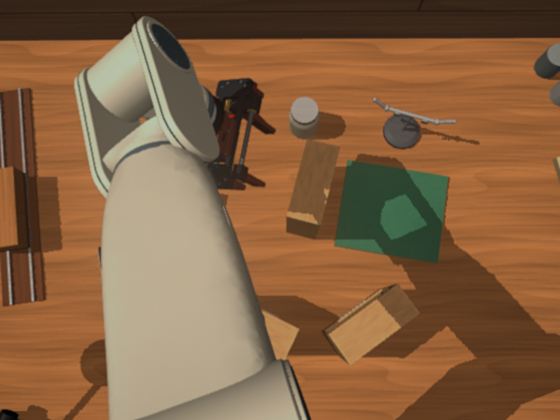

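apply_moves(
  twist=[
    [0,0,0],
    [0,0,0],
    [0,0,0],
    [0,0,0],
    [0,0,0],
    [0,0,0],
  ],
  travel=[
    [0,-0.0176,0.0308],
    [0,-0.0176,0.0308],
    [0,-0.0176,0.0308],
    [0,-0.0176,0.0308],
    [0,-0.0176,0.0308],
    [0,-0.0176,0.0308],
  ],
  hand=[-1,-1,-1,-1,-1,-1],
)

```text
time_s: 4.2
tcp_pos: [0.6117, 0.0826, 0.0861]
tool_rot: [0.258, 0.963, -0.081, -0.023]
contact_force: [-0.6, 0.3, 0.4]
grip_width: 0.998
```

```bash
python3 - <<'E'
from h import *
snap("scene","2")
plan(b2w(-.012,.275,.015),rot(YB,.5236)); print(cur()[0]['q'])
E
```

```text
t 4.25 tcp [0.609  0.0819 0.0816] F [-2.1  0.1 -3. ] w 0.999
rotvec [0.0018 0.0046 0.0064] deg 0.5
travel in cur frame [ 0.0023 -0.0344  0.057 ]  in target frame [ 0.0019 -0.0343  0.057 ] dist 0.0666
[ 0.33533922  0.72489334  1.5868328  -0.49590163  1.15835042  0.78119114]
```

View pics/scene_2.png

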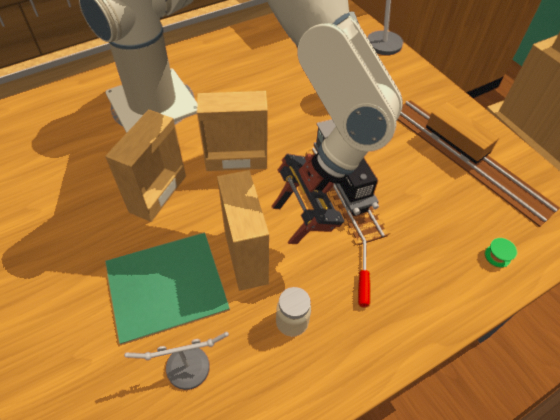

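apply_moves(
  twist=[
    [0,0,0],
    [0,0,0],
    [0,0,0],
    [0,0,0],
  ],
  travel=[
    [0,0,0],
    [0.001,-0.0118,0.019],
    [0.001,-0.0118,0.019],
    [0,-0.0106,0.019],
  ],
  hand=[-1,-1,-1,-1],
)

```text
time_s: 4.75
tcp_pos: [0.6137, 0.0835, 0.019]
tool_rot: [0.258, 0.962, -0.083, -0.023]
contact_force: [-0.0, 0.4, 0.6]
grip_width: 1.001
```

```bash
python3 - <<'E'
from h import *
plan(b2w(-.012,.23,.015),rot(YB,.5236)); print(w2b(read_state()['tcp_pos']))
E
```

```text
t 4.75 tcp [0.6137 0.0835 0.019 ] F [-0.   0.4  0.6] w 1.001
rotvec [0.0007 0.0002 0.0011] deg 0.1
travel in cur frame [-0.0025  0.038   0.0265]  in target frame [-0.0025  0.038   0.0265] dist 0.0464
[-0.00950267  0.27614693]
```

apply_moves(
  twist=[
    [0,0,0],
    [0,0,0],
    [0,0,0],
    [0,0,0],
    [0,0,0],
    [0,0,0],
    [0,0,0],
    [0,0,0],
    [0,0,0],
  ],
  travel=[
    [-0.0015,-0.001,0.002],
    [-0.001,0.0104,0.006],
    [0,0.0104,0.006],
    [0,0.0104,0.006],
    [0,0.0043,0.0025],
    [0,0.0043,0.0025],
    [0,0.0043,0.0025],
    [0,0.0043,0.0025],
    [0,0,0],
  ],
  hand=[-1,-1,-1,-1,-1,-1,-1,-1,-1],
)

```text
time_s: 5.88
tcp_pos: [0.6016, 0.0283, 0.0182]
tool_rot: [0.258, 0.962, -0.083, -0.023]
contact_force: [0.7, 1.1, 0.8]
grip_width: 1.004
```

```bash
python3 - <<'E'
from h import *
snap("scene","3")
plan(b2w(-.012,.19,.015),rot(YB,.5236)); print(w2b(read_state()['tcp_pos']))
E
```

```text
t 5.92 tcp [0.6016 0.0284 0.0181] F [0.  0.4 0.4] w 1.001
rotvec [0.0012 0.0001 0.0011] deg 0.1
travel in cur frame [-0.0001  0.0242  0.0176]  in target frame [-0.0001  0.0242  0.0176] dist 0.03
[-0.01188271  0.21978884]
```

View pics/scene_3.png

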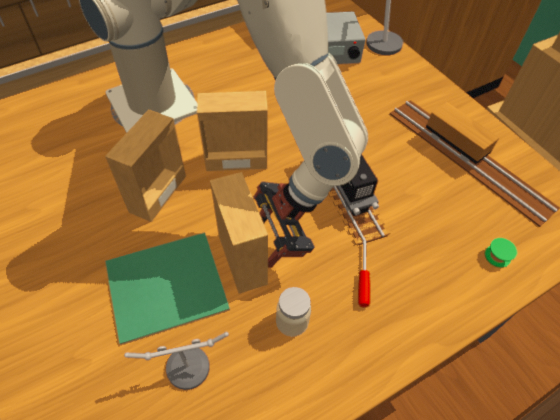

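apply_moves(
  twist=[
    [0,0,0],
    [0,0,0],
    [0,0,0],
    [0,0,0],
    [0,0,0],
    [0,0,0],
  ],
  travel=[
    [0,0.0035,0.003],
    [0,0.0035,0.003],
    [0,0.0035,0.0025],
    [0,0.0035,0.002],
    [0,0.0035,0.002],
    [0,0.002,0.0011],
  ],
  hand=[-1,-1,-1,-1,-1,-1],
)

```text
time_s: 6.68
tcp_pos: [0.5974, 0.0049, 0.0161]
tool_rot: [0.258, 0.962, -0.083, -0.023]
contact_force: [0.7, 4.7, 3.9]
grip_width: 1.003
```

```bash
python3 - <<'E'
from h import *
snap("scene","4");snap("top","4")
plan(b2w(-.012,.19,.015),rot(YB,.5236)); print(w2b(read_state()['tcp_pos']))
crop("pics/scene_4.png",170,150,330,310,4,"pics/c5.png")
crop("pics/top_4.png",270,120,470,270,4,"pics/c6.png")
E
```

```text
t 6.78 tcp [0.5973 0.0048 0.0161] F [0.8 2.3 1.5] w 1.0
rotvec [0.0012 0.0008 0.0007] deg 0.1
travel in cur frame [0.0001 0.0045 0.0038]  in target frame [0.0001 0.0045 0.0038] dist 0.0059
[-0.01208328  0.19582931]
```

View pics/c5.png

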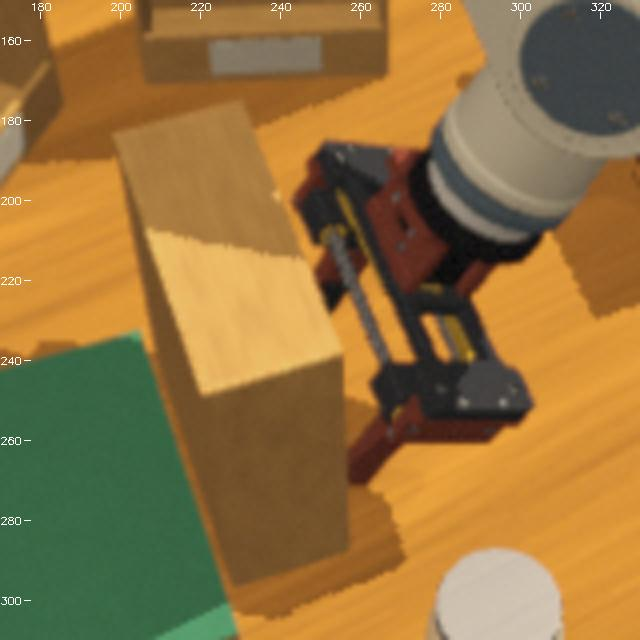

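View pics/c6.png

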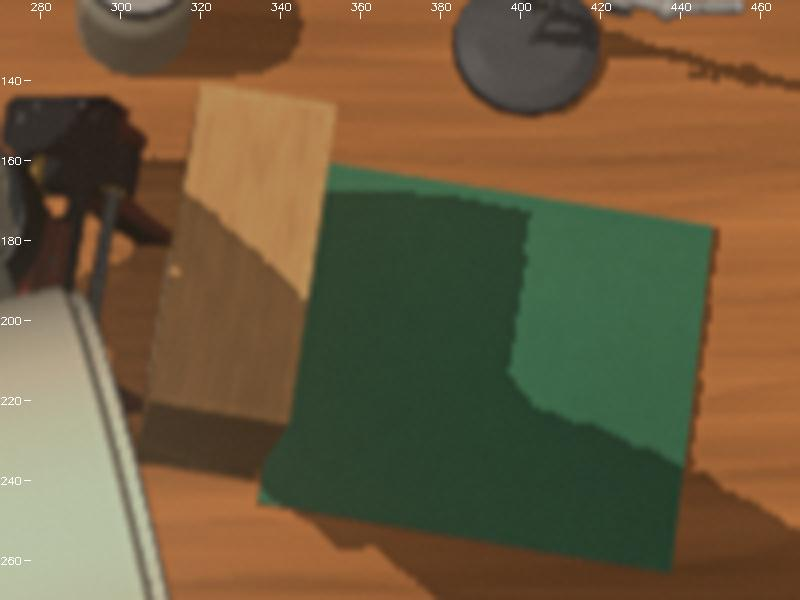

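```bash
cat >> fit.py <<'E'
def mk(hx,hy,z,top,sc):
    C=dict(a=(hx,hy,z),b=(hx,-hy,z),c=(-hx,-hy,z),d=(-hx,hy,z))
    return [("top",C[k],v) for k,v in top.items()]+[("scene",C[k],v) for k,v in sc.items()]
E
python3 - <<'E'
from fit import *
C=mk(.079,.033,.2,dict(a=(320,140.5),b=(353.5,146.5),c=(341.5,226),d=(306.7,220)),dict(a=(255.5,238.5),b=(221,248.5),c=(198,183),d=(230.5,175)))+mk(.079,.033,0,{},dict(a=(257,287),b=(229,296)))
f=fit(C,0);print(f,w2b(f[0][:2]),f[0][2]-YB)
E
```

```text
(array([ 0.59300143, -0.03700625, -0.17297975, -0.00157395]), np.float64(0.6962508535993379), np.float64(0.39002316611428556)) [-0.00913034  0.15391966] 2.0252517276303506e-05
```

apply_moves(
  twist=[
    [0,0,0],
    [0,0,0],
    [0,0,0],
    [0,0,0],
    [0,0,0],
  ],
  travel=[
    [0,0.0017,0.001],
    [0,0.0017,0.001],
    [0,0.0017,0.001],
    [0,0.0009,0.0005],
    [0,0,0],
  ],
  hand=[-1,-1,-1,-1,-1],
)

```text
time_s: 7.4
tcp_pos: [0.5967, -0.0001, 0.0161]
tool_rot: [0.257, 0.963, -0.083, -0.022]
contact_force: [0.7, 12.2, 4.4]
grip_width: 0.999
```

```bash
python3 - <<'E'
from h import *
plan(b2w(-.012,.19,.015),rot(YB,.5236)); print(w2b(read_state()['tcp_pos']))
E
```

```text
t 7.4 tcp [ 5.967e-01 -1.000e-04  1.610e-02] F [ 0.7 12.2  4.4] w 0.999
rotvec [-0.0018 -0.0004  0.0001] deg 0.1
travel in cur frame [-0.0001  0.0003  0.0014]  in target frame [-0.0001  0.0003  0.0014] dist 0.0014
[-0.0118737   0.19093982]
```

apply_moves(
  twist=[
    [0,0,0],
    [0,0,0],
    [0,0,0],
    [0,0,0],
    [0,0,0],
    [0,0,0],
    [0,0,0],
    [0,0,0],
  ],
  travel=[
    [0,-0.013,-0.0075],
    [0,-0.013,-0.0075],
    [0,-0.013,-0.0075],
    [0,0.0208,-0.036],
    [0,0.0208,-0.036],
    [0,0.0208,-0.036],
    [0,0.0208,-0.036],
    [0,0,0],
  ],
  hand=[-1,-1,-1,-1,-1,-1,-1,-1],
)

```text
time_s: 8.4
tcp_pos: [0.6061, 0.0439, 0.1857]
tool_rot: [0.257, 0.962, -0.084, -0.02]
contact_force: [-0.6, 0.2, 0.9]
grip_width: 1.0
```

```bash
python3 - <<'E'
from h import *
plan(b2w(-.009,.19,.183),rot(YB,.5236)); print(w2b(read_state()['tcp_pos']))
snap("scene","5");snap("top","5")
crop("pics/scene_5.png",170,150,330,310,4,"pics/c5.png")
crop("pics/top_5.png",270,120,470,270,4,"pics/c6.png")
E
```

```text
t 8.4 tcp [0.6061 0.0439 0.1857] F [-0.6  0.2  0.9] w 1.0
rotvec [-0.0015 -0.0048 -0.0016] deg 0.3
travel in cur frame [0.0011 0.0385 0.0252]  in target frame [0.0011 0.0384 0.0253] dist 0.046
[-0.01013136  0.23591805]
```

View pics/c5.png

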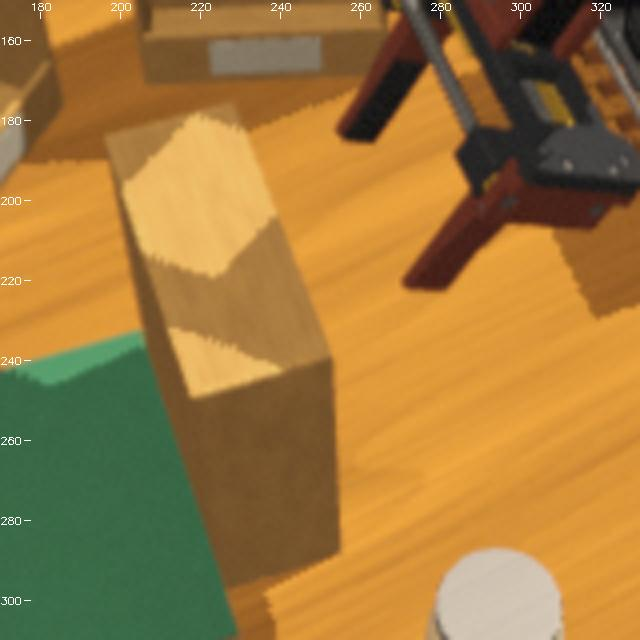

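View pics/c6.png

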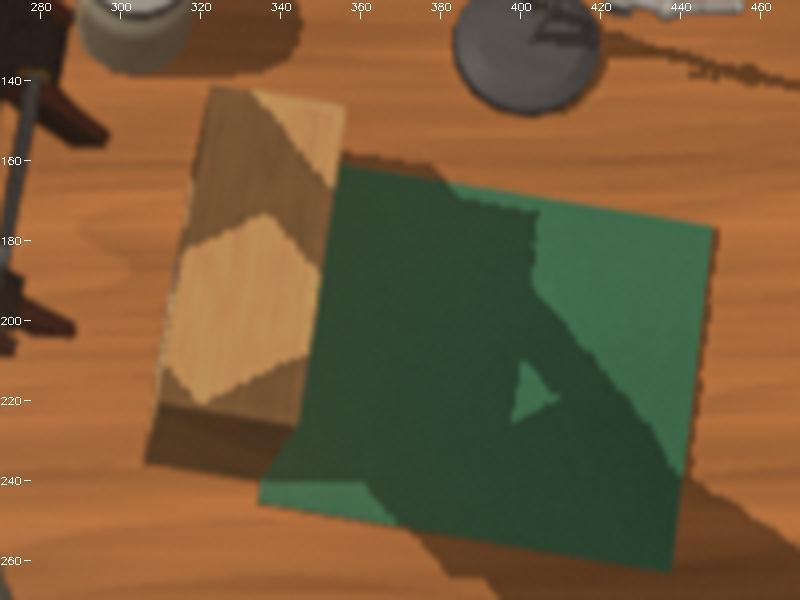

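apply_moves(
  twist=[
    [0,0,0],
    [0,0,0],
    [0,0,0],
    [0,0,0],
    [0,0,0],
    [0,0,0],
    [0,0,0],
    [0,0,0],
    [0,0,0],
  ],
  travel=[
    [0,0.0113,0.0065],
    [0,0.0113,0.0065],
    [0,0.0113,0.0065],
    [0,0.0094,0.0037],
    [0,0.0094,0.0037],
    [0,0.0094,0.0037],
    [0,0.0094,0.0037],
    [0,0.0094,0.0037],
    [0,0,0],
  ],
  hand=[-1,-1,-1,-1,-1,-1,-1,-1,-1],
)

```text
time_s: 9.62
tcp_pos: [0.5887, -0.0456, 0.1901]
tool_rot: [0.258, 0.962, -0.084, -0.023]
contact_force: [0.0, 0.5, 0.6]
grip_width: 1.001
```

```bash
python3 - <<'E'
from h import *
plan(b2w(-.009,.19,.183),rot(YB,.5236)); print(w2b(read_state()['tcp_pos']))
snap("scene","6");snap("top","6")
crop("pics/scene_6.png",100,150,300,340,4,"pics/c5.png")
E
```

```text
t 9.62 tcp [ 0.5887 -0.0456  0.1901] F [0.  0.5 0.6] w 1.001
rotvec [0.001  0.0008 0.    ] deg 0.1
travel in cur frame [ 0.0029 -0.0428 -0.0166]  in target frame [ 0.0029 -0.0428 -0.0165] dist 0.046
[-0.01191976  0.14466806]
```

View pics/c5.png

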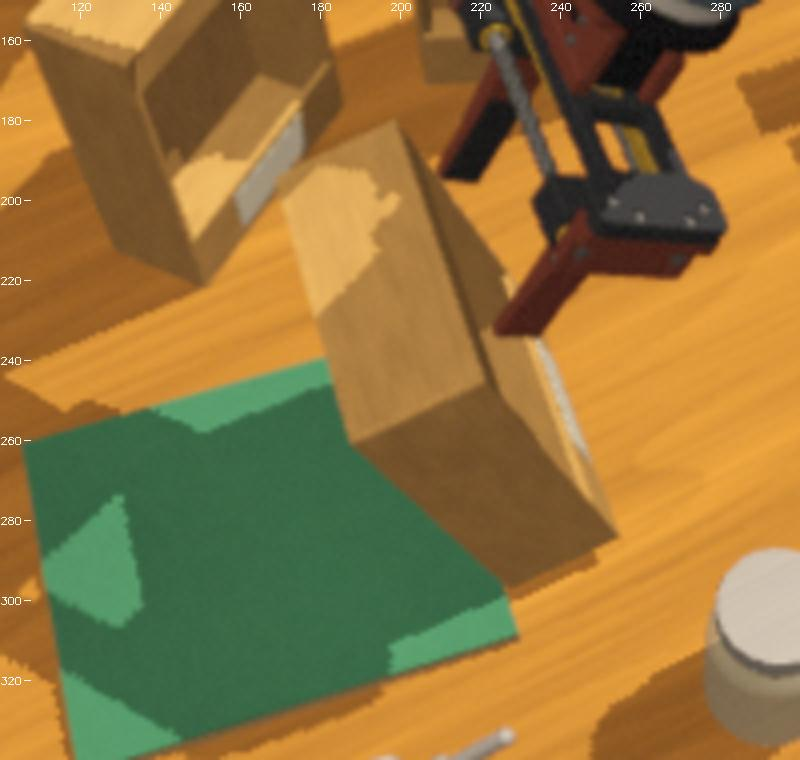

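apply_moves(
  twist=[
    [0,0,0],
    [0,0,0],
    [0,0,0],
    [0,0,0],
    [0,0,0],
    [0,0,0],
  ],
  travel=[
    [0,0,0],
    [0,-0.0,-0.03],
    [0,-0.0,-0.03],
    [0,-0.02,-0.03],
    [0,-0.02,-0.03],
    [0,-0.02,-0.02],
  ],
  hand=[-1,-1,-1,-1,-1,-1],
)

```text
time_s: 10.48
tcp_pos: [0.6104, 0.077, 0.2821]
tool_rot: [0.258, 0.962, -0.083, -0.022]
contact_force: [-0.3, 0.2, 0.3]
grip_width: 0.997
```

```bash
python3 - <<'E'
from h import *
plan(b2w(-.009,.19,.183),rot(YB,.5236)); print(w2b(read_state()['tcp_pos']))
snap("scene","7");snap("top","7")
crop("pics/scene_7.png",100,180,280,350,4,"pics/c5.png")
crop("pics/top_7.png",300,140,470,280,4,"pics/c6.png")
E
```

```text
t 10.47 tcp [0.6104 0.077  0.2821] F [-0.3  0.2  0.3] w 0.997
rotvec [ 0.0001 -0.0012  0.0009] deg 0.1
travel in cur frame [0.0025 0.019  0.1254]  in target frame [0.0026 0.019  0.1254] dist 0.1269
[-0.01162648  0.26918202]
```

View pics/c5.png

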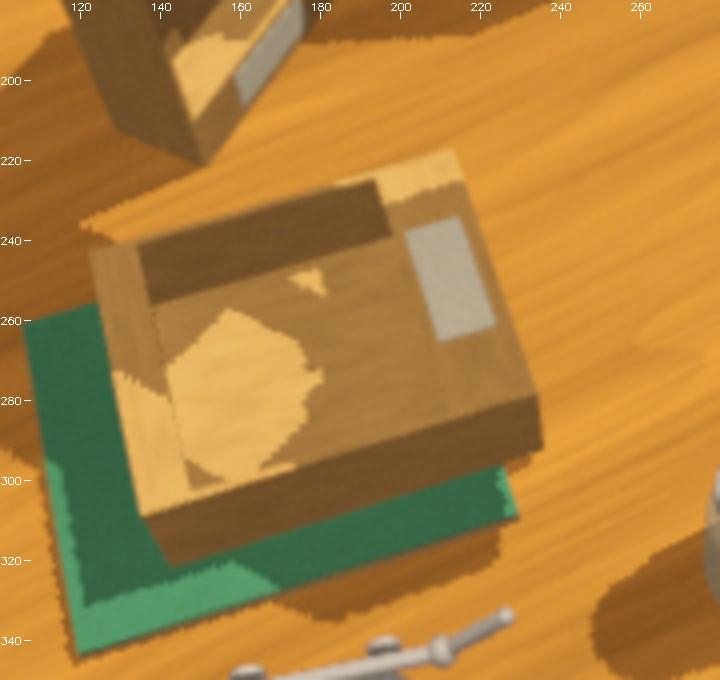

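View pics/c6.png

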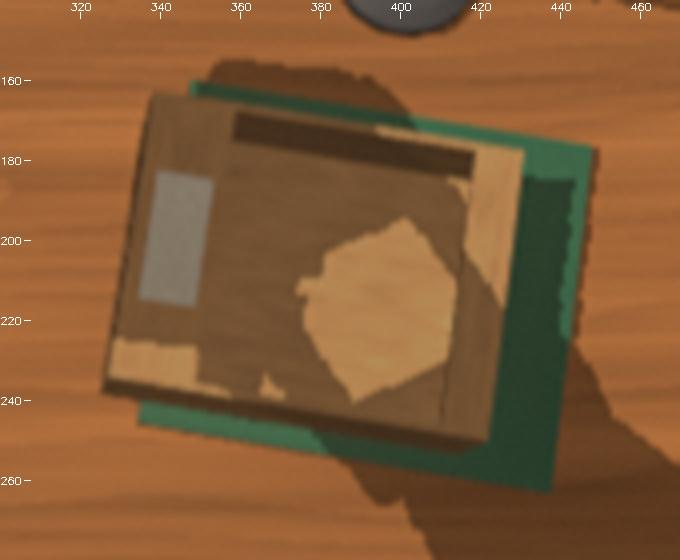

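```bash
python3 - <<'E'
from fit import *
C=mk(.079,.1,0,dict(a=(337.5,163.5),b=(430.7,177),c=(421.5,250),d=(326.2,234.5)),dict(a=(234.5,278),b=(135,308.5),c=(122.5,242),d=(213,217)))
for fz in (True,False):
  f=fit(C,.076,fz);print(f,w2b(f[0][:2]),f[0][2]-YB)
E
```

```text
(array([ 0.57318023, -0.14970085, -0.17133864,  0.07402315]), np.float64(0.8162059825612005), np.float64(0.4846820469057404)) [-0.0092566   0.03949529] 0.0016613607031024658
(array([ 0.57353213, -0.14959962, -0.17134225]), np.float64(1.148562296422881), np.float64(0.5476744023085112)) [-0.00892738  0.03965558] 0.001657745592031662
```

```bash
python3 - <<'E'
from h import *
plan(b2w(-.009,.19,.035),rot(YB,.5236))
E
```

```text
t 10.57 tcp [0.6108 0.0781 0.2818] F [ 1.5  0.9 -0.5] w 0.994
rotvec [-0.0006 -0.0027  0.0025] deg 0.2
travel in cur frame [ 0.0018 -0.0536  0.2539]  in target frame [ 0.0024 -0.0538  0.2539] dist 0.2595
```

apply_moves(
  twist=[
    [0,0,0],
    [0,0,0],
    [0,0,0],
    [0,0,0],
    [0,0,0],
    [0,0,0],
    [0,0,0],
  ],
  travel=[
    [0,-0.0134,0.04],
    [0.0005,-0.0134,0.042],
    [0.0005,-0.0134,0.042],
    [0.0005,-0.0134,0.042],
    [0.0005,0,0.044],
    [0,0,0.044],
    [0,0,0],
  ],
  hand=[-1,-1,-1,-1,-1,-1,-1],
)

```text
time_s: 11.45
tcp_pos: [0.5946, -0.0067, 0.0318]
tool_rot: [0.259, 0.962, -0.083, -0.026]
contact_force: [-0.6, 0.3, 0.8]
grip_width: 0.997
```

```bash
python3 - <<'E'
from h import *
plan(b2w(-.009,.124,.035),rot(YB,.5236)); print(w2b(read_state()['tcp_pos']))
E
```

```text
t 11.45 tcp [ 0.5946 -0.0067  0.0318] F [-0.6  0.3  0.8] w 0.997
rotvec [0.0036 0.0071 0.0023] deg 0.5
travel in cur frame [0.0038 0.0535 0.0274]  in target frame [0.0037 0.0536 0.0272] dist 0.0602
[-0.01273525  0.18404217]
```

Push in slowly to y_b≈0.125.

apply_moves(
  twist=[
    [0,0,0],
    [0,0,0],
    [0,0,0],
    [0,0,0],
    [0,0,0],
    [0,0,0],
    [0,0,0],
    [0,0,0],
    [0,0,0],
    [0,0,0],
  ],
  travel=[
    [0.001,0.0086,0.0045],
    [0.001,0.0086,0.0045],
    [0.001,0.0086,0.0045],
    [0,0.0043,0.0022],
    [0,0.0043,0.0022],
    [0,0.0043,0.0022],
    [0,0.0043,0.0022],
    [0,0.0043,0.0022],
    [0,0.0043,0.0022],
    [0,0,0],
  ],
  hand=[-1,-1,-1,-1,-1,-1,-1,-1,-1,-1],
)

```text
time_s: 12.7
tcp_pos: [0.5905, -0.0629, 0.0372]
tool_rot: [0.259, 0.962, -0.083, -0.023]
contact_force: [0.4, -0.2, 0.2]
grip_width: 1.002
```

```bash
python3 - <<'E'
from h import *
plan(b2w(-.009,.124,.035),rot(YB,.5236)); print(w2b(read_state()['tcp_pos']))
snap("scene","8");snap("top","8")
crop("pics/scene_8.png",100,180,280,350,4,"pics/c5.png")
crop("pics/top_8.png",300,140,470,280,4,"pics/c6.png")
E
```

```text
t 12.7 tcp [ 0.5905 -0.0629  0.0372] F [ 0.4 -0.2  0.2] w 1.002
rotvec [0.0015 0.001  0.0006] deg 0.1
travel in cur frame [-0.0019  0.0024  0.0039]  in target frame [-0.0019  0.0024  0.0039] dist 0.0049
[-0.00709595  0.12799494]
```

View pics/c5.png

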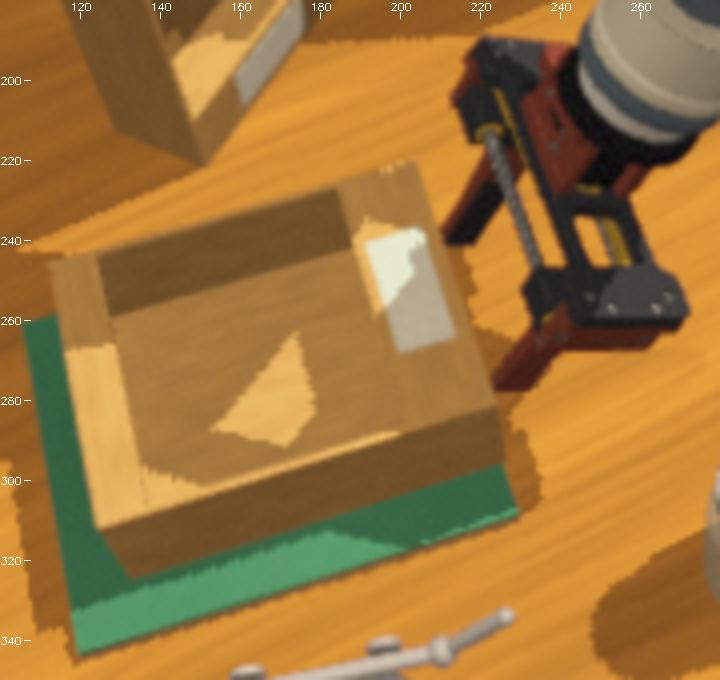

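View pics/c6.png

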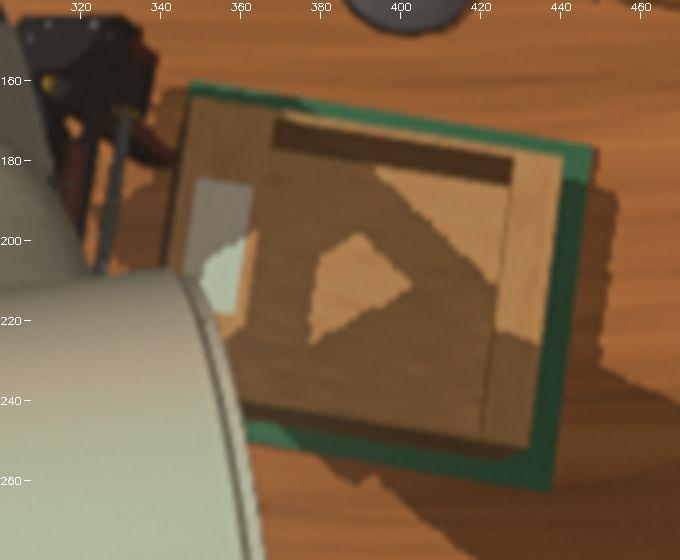

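```bash
python3 - <<'E'
from fit import *
C=mk(.079,.1,0,dict(a=(347,164),b=(440.3,179),c=(432,252)),dict(a=(224,281.5),b=(124.5,312),c=(113,245.5),d=(204,220)))
for fz in (True,False):
  f=fit(C,.076,fz);print(f,w2b(f[0][:2]),f[0][2]-YB)
E
```

```text
(array([ 0.57012755, -0.17079764, -0.17342803,  0.07344444]), np.float64(1.0431775558247978), np.float64(0.39375424055356734)) [-0.00863215  0.01818793] -0.00042803480281111694
(array([ 0.57066597, -0.17064839, -0.17418321]), np.float64(1.1346651787978885), np.float64(0.5313763185191677)) [-0.00812746  0.01842764] -0.001183210027297904
```

apply_moves(
  twist=[
    [0,0,0],
    [0,0,0],
    [0,0,0],
    [0,0,0],
    [0,0,0],
    [0,0,0],
    [0,0,0],
    [0,0,0],
  ],
  travel=[
    [0,0.0014,0.0008],
    [0,0.0014,0.0008],
    [0,0,0],
    [0,-0.013,-0.0075],
    [0,-0.013,-0.0075],
    [0,0,-0.045],
    [0,0,-0.055],
    [0,0,-0.055],
  ],
  hand=[-1,-1,-1,-1,-1,-1,-1,-1],
)

```text
time_s: 13.8
tcp_pos: [0.6087, 0.0424, 0.1725]
tool_rot: [0.258, 0.962, -0.083, -0.023]
contact_force: [0.8, -0.4, -0.1]
grip_width: 0.998
```

```bash
python3 - <<'E'
from fit import *
L=-.1848
plan([.5515,.300,.26],rot(L+np.pi/2,0)); plan([.5515,.300,.26],rot(L-np.pi/2,0))
E
```

```text
t 13.8 tcp [0.6087 0.0424 0.1725] F [ 0.8 -0.4 -0.1] w 0.998
rotvec [ 0.412   0.4088 -1.5182] deg 93.1
travel in cur frame [-0.1004 -0.1675 -0.1978]  in target frame [ 0.2427 -0.1035 -0.0875] dist 0.2779
t 13.8 tcp [0.6087 0.0424 0.1725] F [ 0.8 -0.4 -0.1] w 0.998
rotvec [ 0.4103 -0.4135  1.5446] deg 94.6
travel in cur frame [-0.1004 -0.1675 -0.1978]  in target frame [-0.2427  0.1035 -0.0875] dist 0.2779
```

apply_moves(
  twist=[
    [0,0,0],
    [0,0,0],
    [0.0412,0.0409,-0.1518],
    [0.0412,0.0409,-0.1518],
    [0.0412,0.0409,-0.1518],
    [0.0412,0.0409,-0.1518],
    [0.0412,0.0409,-0.1518],
    [0.0412,0.0409,-0.1518],
    [0.0412,0.0409,-0.1518],
    [0.0412,0.0409,-0.1518],
    [0.0412,0.0409,-0.1518],
    [0.0412,0.0409,-0.1518],
  ],
  travel=[
    [0,0.025,-0.043],
    [0,0.025,-0.043],
    [0,0,0],
    [0,0,0],
    [0,0,0],
    [0,0,0],
    [0,0,0],
    [0,0,0],
    [0,0,0],
    [0,0,0],
    [0,0,0],
    [0,0,0],
  ],
  hand=[-1,-1,-1,-1,-1,-1,-1,-1,-1,-1,-1,-1],
)

```text
time_s: 15.3
tcp_pos: [0.6087, 0.0414, 0.271]
tool_rot: [-0.001, 0.768, 0.641, 0.001]
contact_force: [0.1, -0.1, -0.6]
grip_width: 1.002
```

```bash
python3 - <<'E'
from fit import *
L=-.1848
snap("scene","9");snap("top","9")
crop("pics/scene_9.png",100,180,280,350,4,"pics/c5.png")
plan([.5515,.300,.26],rot(L+np.pi/2,0))
E
```

```text
t 15.4 tcp [0.6092 0.0404 0.2708] F [-1.3  0.5  0.3] w 0.996
rotvec [ 0.0004 -0.0007 -0.0002] deg 0.0
travel in cur frame [ 0.2445 -0.1045  0.0109]  in target frame [ 0.2445 -0.1045  0.0108] dist 0.2661
```

View pics/scene_9.png

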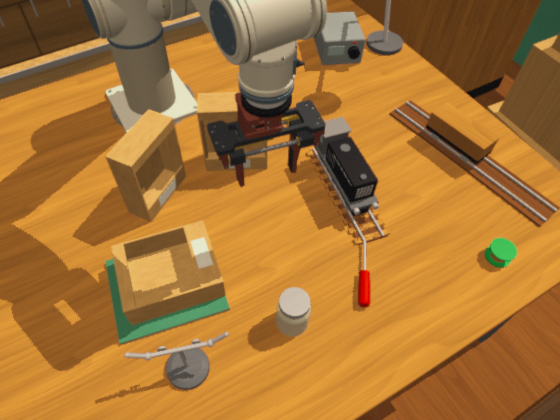

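View pics/top_9.png

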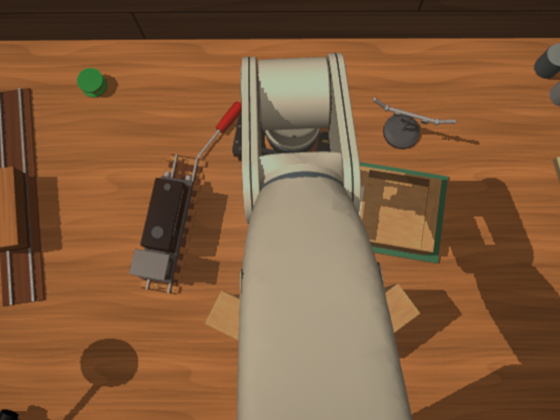

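```bash
python3 - <<'E'
from fit import *
crop("pics/top_9.png",120,150,220,300,5,"pics/c1.png")
crop("pics/scene_9.png",300,110,400,225,5,"pics/c2.png")
im=cv2.imread("pics/c1.png");print(im.shape)
E
```

```text
(750, 500, 3)
```

View pics/c1.png

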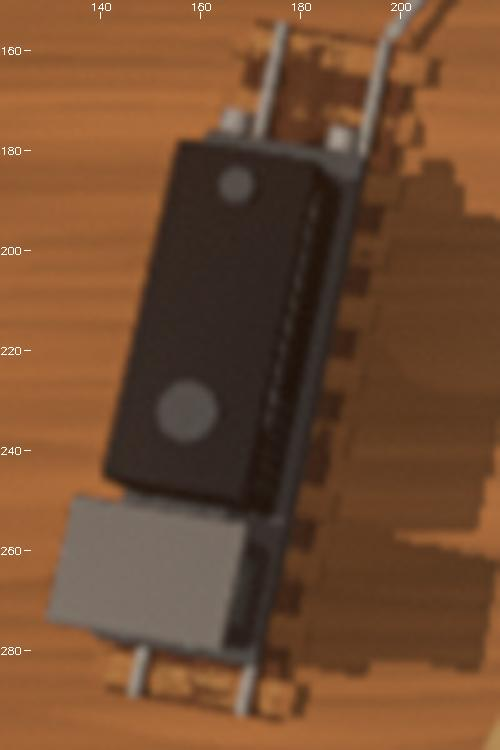

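View pics/c2.png

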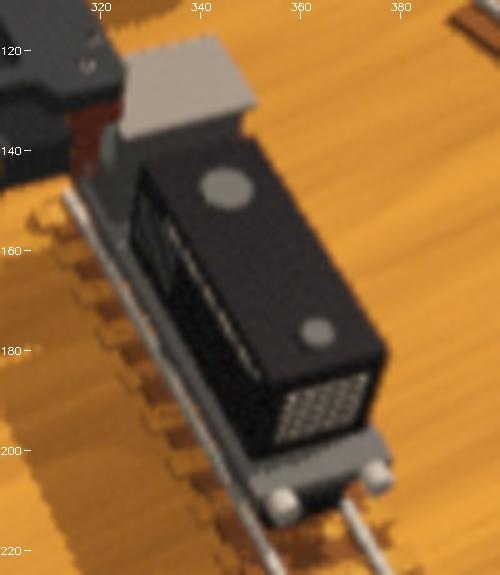

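```bash
python3 - <<'E'
from fit import *
C=mk(.072,.03,.06,dict(a=(155.7,178.2),b=(183,182),c=(169,250),d=(140.8,244.4)),dict(a=(377,180.5),b=(352.8,187.5),c=(328.4,142.5),d=(351,137.5)))+mk(.072,.03,0,dict(b=(187.5,185),c=(174.4,253)),dict(b=(351,201.5),a=(373.3,195)))
for fz in (True,False):
  f=fit(C,.055,fz);print(f)
# cab roof
D=[("top",p,q) for p,q in [((-.081,.036,.124),(136.5,248.5)),((-.081,-.036,.124),(169.5,255)),((-.133,-.036,.124),(164.5,280)),((-.133,.036,.124),(129.3,274))]]
D+=[("scene",p,q) for p,q in [((-.081,.036,.124),(351.5,131)),((-.081,-.036,.124),(324.5,138)),((-.133,.036,.124),(343,117))]]
for fz in (True,False): print(fit(D,0,fz)); print(fit(D+C[:0]+[(n,(p[0],p[1],p[2]+.055),q) for n,p,q in C],0,fz))
E
```

```text
(array([ 0.55201993,  0.30161282, -0.17432518,  0.05212455]), np.float64(3.4421784756595173), np.float64(1.1216180958614277))
(array([ 0.55220632,  0.30076865, -0.17560654]), np.float64(3.0762799832671135), np.float64(1.124995961416373))
(array([ 0.55161823,  0.30035041, -0.18384805, -0.00364503]), np.float64(1.1662439048873239), np.float64(0.42879753750721666))
(array([ 0.55192881,  0.3015856 , -0.17369589, -0.00331471]), np.float64(3.5175799502818847), np.float64(0.9440567749473574))
(array([ 0.55185934,  0.29866389, -0.1887234 ]), np.float64(1.0770492576160677), np.float64(0.6135134743269531))
(array([ 0.55216885,  0.30053943, -0.17468712]), np.float64(3.0754405964939053), np.float64(0.9788931307693794))
```

```bash
python3 - <<'E'
from fit import *
plan([.552,.3005,.17],rot(-.18+np.pi/2,0))
E
```

```text
t 15.4 tcp [0.6092 0.0404 0.2708] F [-1.3  0.5  0.3] w 0.996
rotvec [ 0.0004 -0.0007 -0.005 ] deg 0.3
travel in cur frame [ 0.245  -0.1042  0.1009]  in target frame [ 0.2456 -0.1029  0.1008] dist 0.2847
```

apply_moves(
  twist=[
    [0,0,-0.005],
    [0,0,0],
    [0,0,0],
    [0,0,0],
    [0,0,0],
    [0,0,0],
    [0,0,0],
    [0,0,0],
  ],
  travel=[
    [0,0,0],
    [0.0491,-0.0206,0.008],
    [0.0491,-0.0206,0.008],
    [0.0491,-0.0206,0.015],
    [0.0491,-0.0206,0.02],
    [0.0491,-0.0206,0.025],
    [0,0,0.025],
    [0,0,0],
  ],
  hand=[-1,-1,-1,-1,-1,-1,-1,-1],
)

```text
time_s: 16.4
tcp_pos: [0.5497, 0.3009, 0.1678]
tool_rot: [0.0, 0.768, 0.641, -0.002]
contact_force: [-0.3, -0.7, 0.5]
grip_width: 1.003
```

```bash
python3 - <<'E'
from fit import *
plan([.552,.3005,.071],rot(-.18+np.pi/2,0))
snap("scene","10")
E
```

```text
t 16.4 tcp [0.5497 0.3009 0.1678] F [-0.3 -0.7  0.5] w 1.003
rotvec [-0.002   0.0028 -0.0003] deg 0.2
travel in cur frame [0.0003 0.0025 0.0968]  in target frame [0.     0.0023 0.0968] dist 0.0968
```

View pics/scene_10.png

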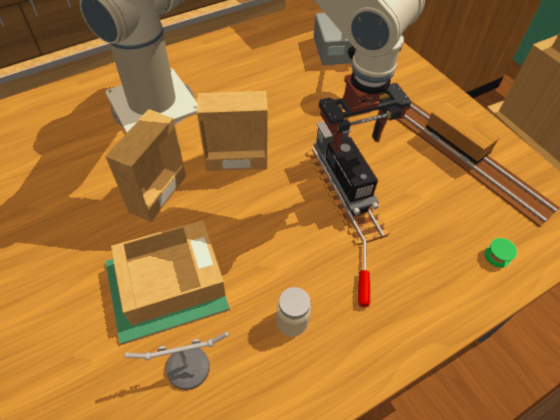

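apply_moves(
  twist=[
    [0,0,0],
    [0,0,0],
    [0,0,0],
    [0,0,0],
    [0,0,0],
    [0,0,0],
    [0,0,0],
    [0,0,0],
    [0,0,0],
    [0,0,0],
    [0,0,0],
  ],
  travel=[
    [0,0.0025,0.02],
    [0,0,0.02],
    [0,0,0.02],
    [0,0,0.02],
    [0,0,0.0165],
    [0,0,0],
    [0,0,0],
    [0,0,0],
    [0,0,0],
    [0,0,0],
    [0,0,0],
  ],
  hand=[-1,-1,-1,-1,-1,-1,1,1,1,1,1],
)

```text
time_s: 17.82
tcp_pos: [0.5548, 0.3003, 0.074]
tool_rot: [0.0, 0.768, 0.64, 0.001]
contact_force: [-1.9, 0.5, 5.2]
grip_width: 0.681
```

```bash
python3 - <<'E'
from fit import *
plan([.552,.3005,.071],rot(-.18+np.pi/2,0))
E
```

```text
t 17.82 tcp [0.5548 0.3003 0.074 ] F [-1.9  0.5  5.2] w 0.681
rotvec [ 0.0019 -0.0011 -0.0008] deg 0.1
travel in cur frame [-0.0003 -0.0028  0.003 ]  in target frame [-0.0003 -0.0028  0.003 ] dist 0.0041
```

apply_moves(
  twist=[
    [0,0,0],
    [0,0,0],
    [0,0,0],
    [0,0,0],
    [0,0,0],
    [0,0,0],
    [0,0,0],
  ],
  travel=[
    [0,0,-0.01],
    [0,0,-0.02],
    [0,0,-0.02],
    [0,0,-0.02],
    [0,0,-0.02],
    [0,0,-0.02],
    [0,0,0],
  ],
  hand=[1,1,1,1,1,1,1],
)

```text
time_s: 18.7
tcp_pos: [0.5554, 0.3005, 0.1855]
tool_rot: [0.001, 0.768, 0.64, 0.002]
contact_force: [-0.5, -0.4, -3.1]
grip_width: 0.685
```

```bash
python3 - <<'E'
from fit import *
plan([.579,.448,.071],rot(-.18+np.pi/2,0))
snap("scene","11")
E
```

```text
t 18.7 tcp [0.5554 0.3005 0.1855] F [-0.5 -0.4 -3.1] w 0.685
rotvec [ 0.004  -0.0026 -0.0008] deg 0.3
travel in cur frame [ 0.149  -0.0037  0.1149]  in target frame [ 0.1493 -0.0031  0.1145] dist 0.1882
```

View pics/scene_11.png

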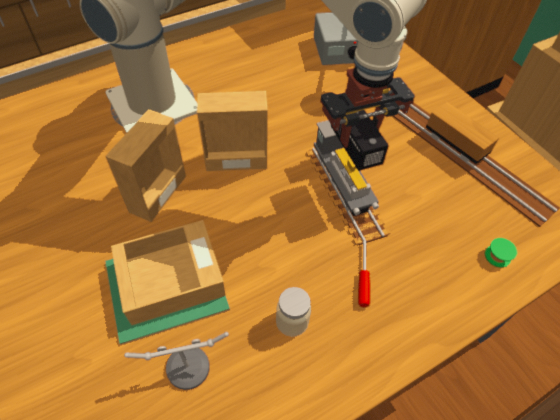

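apply_moves(
  twist=[
    [0,0,0],
    [0,0,0],
    [0,0,0],
    [0,0,0],
    [0,0,0],
    [0,0,0],
    [0,0,0],
    [0,0,0],
    [0,0,0],
    [0,0,0],
    [0,0,0],
  ],
  travel=[
    [0.03,0,0],
    [0.04,0,0],
    [0.04,0,0],
    [0.04,0,0.01],
    [0,0,0.03],
    [0,0,0.03],
    [0,0,0.03],
    [0,0,0.03],
    [0,0,0.02],
    [0,0,0.012],
    [0,0,0],
  ],
  hand=[1,1,1,1,1,1,1,1,1,1,1],
)

```text
time_s: 20.12
tcp_pos: [0.5814, 0.4475, 0.0209]
tool_rot: [0.0, 0.768, 0.64, 0.0]
contact_force: [0.2, 0.9, -4.0]
grip_width: 0.679
```

```bash
python3 - <<'E'
from fit import *
plan([.579,.448,.019],rot(-.18+np.pi/2,0))
snap("scene","12")
E
```

```text
t 20.12 tcp [0.5814 0.4475 0.0209] F [ 0.2  0.9 -4. ] w 0.679
rotvec [ 0.0007 -0.     -0.0009] deg 0.1
travel in cur frame [ 0.0001 -0.0025  0.0019]  in target frame [ 0.0001 -0.0025  0.0019] dist 0.0031
```

View pics/scene_12.png

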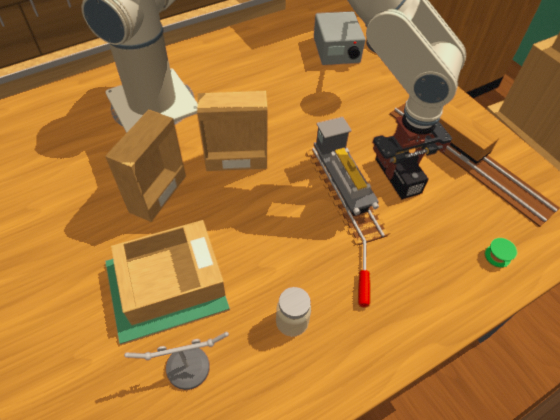

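apply_moves(
  twist=[
    [0,0,0],
    [0,0,0],
    [0,0,0],
    [0,0,0],
    [0,0,0],
    [0,0,0],
    [0,0,0],
    [0,0,0],
    [0,0,0],
    [0,0,0],
  ],
  travel=[
    [0,0,0.002],
    [0,0,0.001],
    [0,0,0],
    [0,0,0],
    [0,0,0],
    [0,0,0],
    [0,0,-0.02],
    [0,0,-0.04],
    [0,0,-0.05],
    [0,0,-0.05],
  ],
  hand=[1,1,1,-1,-1,-1,-1,-1,-1,-1],
)

```text
time_s: 21.42
tcp_pos: [0.5813, 0.4475, 0.1813]
tool_rot: [0.0, 0.768, 0.64, 0.001]
contact_force: [-1.0, 0.9, -0.3]
grip_width: 0.998
```

```bash
python3 - <<'E'
from fit import *
plan([.552,.3005,.2],rot(-.18+np.pi/2,0))
snap("scene","13");snap("top","13")
crop("pics/top_13.png",120,150,220,300,5,"pics/c1.png")
crop("pics/scene_13.png",300,110,430,225,5,"pics/c2.png")
for n in ("scene","top"):
    for q in ("strip_tab","w1_center","bonnet_center"): print(n,q,[(np.round(r['rect']),round(r['p'],2)) for r in recognise(n,q)][:5])
E
```

```text
t 21.43 tcp [0.5813 0.4475 0.1813] F [-1.   0.9 -0.3] w 0.998
rotvec [ 0.0017 -0.0011 -0.0008] deg 0.1
travel in cur frame [-0.1499 -0.0023 -0.0188]  in target frame [-0.1499 -0.0025 -0.0187] dist 0.1511
scene strip_tab [(array([357., 243., 372., 307.]), 0.45)]
scene w1_center [(array([104., 261., 229., 347.]), 0.26)]
scene bonnet_center [(array([374., 143., 425., 202.]), 0.65)]
top strip_tab [(array([153., 186., 175., 246.]), 0.58)]
top w1_center []
top bonnet_center [(array([ 84., 174., 129., 244.]), 0.69)]
```

View pics/c1.png

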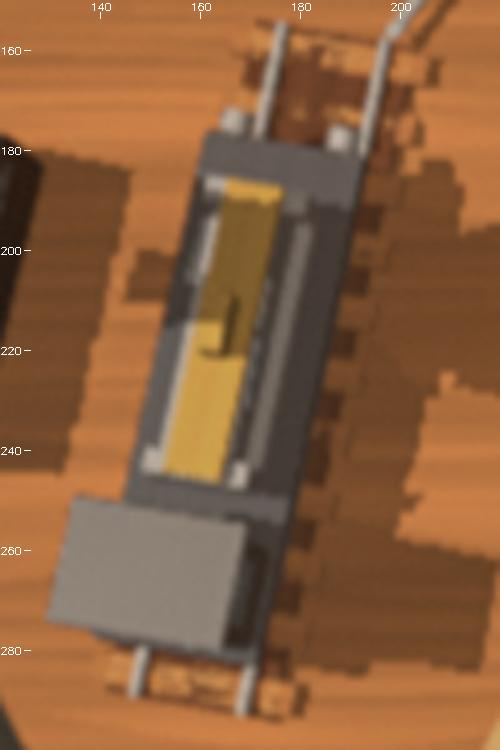

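View pics/c2.png

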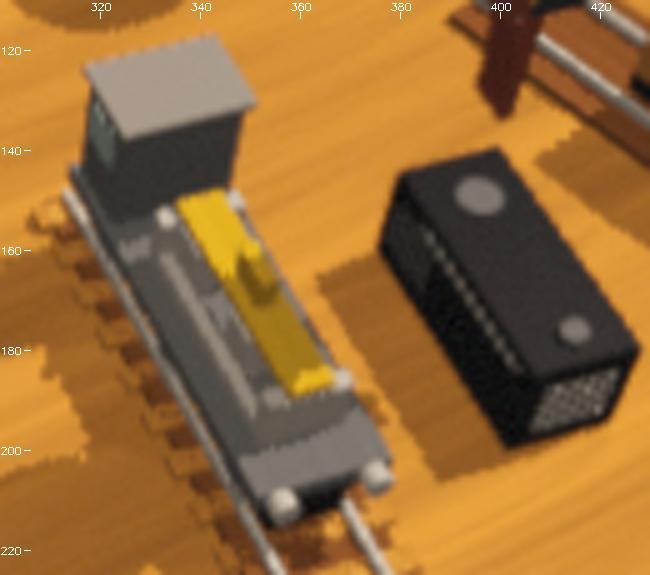

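```bash
python3 - <<'E'
from fit import *
C=mk(.063,.012,.089,dict(a=(165,185.5),b=(176.4,187.2),c=(164,246.5),d=(152.6,244)),dict(a=(367,186.5),b=(358,189.5),c=(335.2,150.4),d=(345,147.5)))
for fz in (True,False): 
  f=fit(C,0,fz); print(f)
c,s=np.cos(f[0][2]),np.sin(f[0][2])
T=np.array([[x*c-y*s+f[0][0],x*s+y*c+f[0][1],.107] for x in(.013,-.013) for y in (.005,-.005)])
print(proj("top",T),proj("scene",T))
# deck corners: front edge x=.09,y+-.036,z=.055
D=[("top",(.09,.036,.055),(161,176.5)),("top",(.09,-.036,.055),(192.5,180.5)),("scene",(.09,.036,.055),(377.5,201.5-4)),("scene",(.09,-.036,.055),(348,206.5))]
D+=[("top",p,q) for p,q in [((-.081,.036,.124),(136.5,248.5)),((-.081,-.036,.124),(169.5,255)),((-.133,-.036,.124),(164.5,280)),((-.133,.036,.124),(129.3,274))]]
D+=[("scene",p,q) for p,q in [((-.081,.036,.124),(351.5,131)),((-.081,-.036,.124),(324.5,138)),((-.133,.036,.124),(343,117)),((-.133,-.036,.124),(316.5,123))]]
print("loco",fit(D,0,False),fit(D,0,True))
E
```

```text
(array([ 0.55161281,  0.30187142, -0.17732407, -0.00223811]), np.float64(0.7172856979016728), np.float64(0.3842395540174618))
(array([ 0.55175923,  0.30118718, -0.17744796]), np.float64(0.9939662076689899), np.float64(0.4757398548982584))
[[161.79549002 207.1130359 ]
 [166.53316668 207.93695045]
 [159.06416718 219.35654253]
 [163.82141487 220.18862681]] [[356.49465292 165.68233007]
 [352.57695257 166.73949631]
 [351.62957294 157.74609759]
 [347.75376471 158.77258341]]
loco (array([ 0.55122277,  0.30024642, -0.17853493]), np.float64(3.5359776709433675), np.float64(1.2927155398964632)) (array([ 0.55113138,  0.30085613, -0.17900497, -0.00232353]), np.float64(4.018227651139256), np.float64(1.334890359622705))
```

apply_moves(
  twist=[
    [0,0,0],
    [0,0,0],
    [0,0,0],
    [0,0,0],
    [0,0,0],
    [0,0,0],
    [0,0,0],
    [0,0,0],
  ],
  travel=[
    [-0.03,0,0],
    [-0.04,0,0],
    [-0.04,-0.001,0],
    [-0.039,-0.0015,0],
    [0,0,0.03],
    [0,0,0.03],
    [0,0,0.01],
    [0,0,0],
  ],
  hand=[-1,-1,-1,-1,-1,-1,-1,-1],
)

```text
time_s: 22.82
tcp_pos: [0.5515, 0.3012, 0.1072]
tool_rot: [0.0, 0.768, 0.64, -0.001]
contact_force: [-0.8, -0.4, 0.4]
grip_width: 0.998
```

```bash
python3 - <<'E'
from fit import *
plan([.5517,.3013,.093],rot(-.177+np.pi/2,0))
E
```

```text
t 22.82 tcp [0.5515 0.3012 0.1072] F [-0.8 -0.4  0.4] w 0.998
rotvec [-0.0009  0.0012 -0.0037] deg 0.2
travel in cur frame [0.0002 0.0002 0.0142]  in target frame [0.0002 0.0002 0.0142] dist 0.0142
```

apply_moves(
  twist=[
    [0,0,-0.003],
    [0,0,0],
    [0,0,0],
    [0,0,0],
    [0,0,0],
    [0,0,0],
    [0,0,0],
    [0,0,0],
  ],
  travel=[
    [0,0,0.008],
    [0,0,0.005],
    [0,0,0],
    [0,0,0],
    [0,0,0],
    [0,0,0],
    [0,0,0],
    [0,0,0],
  ],
  hand=[-0.5,0,0,1,1,1,1,1],
)

```text
time_s: 23.82
tcp_pos: [0.5521, 0.3014, 0.0952]
tool_rot: [0.0, 0.767, 0.642, 0.0]
contact_force: [-0.7, -0.4, -0.4]
grip_width: 0.128
```

```bash
python3 - <<'E'
from fit import *
plan([.5517,.3013,.093],rot(-.177+np.pi/2,0))
E
```

```text
t 23.82 tcp [0.5521 0.3014 0.0952] F [-0.7 -0.4 -0.4] w 0.128
rotvec [ 0.001  -0.0003 -0.0009] deg 0.1
travel in cur frame [-0.0001 -0.0004  0.0022]  in target frame [-0.0001 -0.0004  0.0022] dist 0.0023
```

apply_moves(
  twist=[
    [0,0,0],
    [0,0,0],
    [0,0,0],
    [0,0,0],
    [0,0,0],
    [0,0,0],
  ],
  travel=[
    [0,0,0],
    [0,0,-0.01],
    [0,0,-0.03],
    [0,0,-0.03],
    [0,0,-0.03],
    [0,0,0],
  ],
  hand=[1,1,1,1,1,1],
)

```text
time_s: 24.58
tcp_pos: [0.5535, 0.3022, 0.1983]
tool_rot: [0.001, 0.767, 0.642, 0.003]
contact_force: [-0.6, 0.1, -0.5]
grip_width: 0.111
```

```bash
python3 - <<'E'
from fit import *
plan(b2w(-.0085,.115-.075,.2),rot(YB+np.pi/2,0))
snap("scene","14");snap("top","14")
crop("pics/top_14.png",120,150,220,300,5,"pics/c1.png")
crop("pics/scene_14.png",300,90,420,225,5,"pics/c2.png")
for n in ("scene","top"):
    for q in ("strip_tab","w1_center"): print(n,q,[(np.round(r['rect']),round(r['p'],2)) for r in recognise(n,q)][:5])
E
```

```text
t 24.57 tcp [0.5535 0.3022 0.1983] F [-0.6  0.1 -0.5] w 0.111
rotvec [ 0.0053 -0.0036 -0.0049] deg 0.5
travel in cur frame [-0.4407  0.1001 -0.0028]  in target frame [-0.4412  0.0979 -0.0017] dist 0.452
scene strip_tab [(array([345., 116., 373., 157.]), 0.95)]
scene w1_center [(array([376., 140., 431., 202.]), 0.47)]
top strip_tab [(array([163., 153., 206., 259.]), 0.73)]
top w1_center []
```

View pics/c2.png

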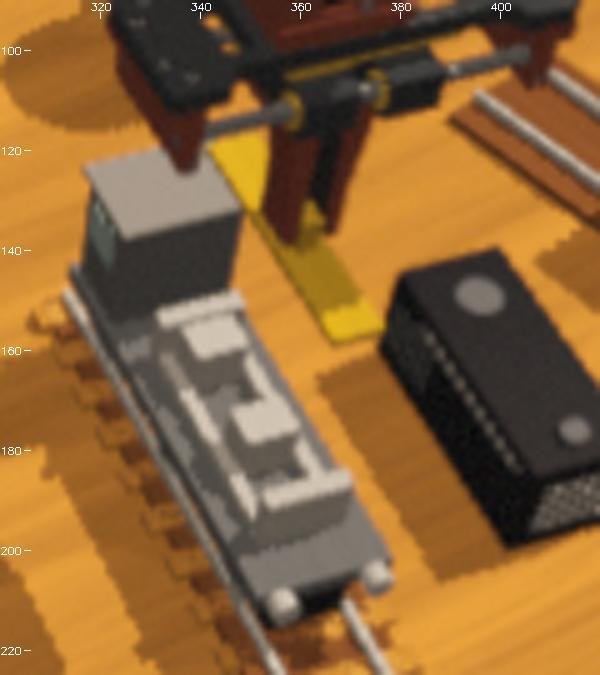

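apply_moves(
  twist=[
    [0.0027,-0.0018,0],
    [0,0,0],
    [0,0,0],
    [0,0,0],
    [0,0,0],
    [0,0,0],
    [0,0,0],
    [0,0,0],
    [0,0,0],
    [0,0,0],
    [0,0,0],
  ],
  travel=[
    [-0.026,0.0049,0],
    [-0.0446,0.0104,0],
    [-0.0496,0.0104,0],
    [-0.0496,0.0104,0],
    [-0.0496,0.0104,0],
    [-0.0496,0.0104,0],
    [-0.0496,0.0104,0],
    [-0.0496,0.0104,0],
    [-0.0446,0.0104,0],
    [-0.0316,0.0104,0],
    [0,0,0],
  ],
  hand=[1,1,1,1,1,1,1,1,1,1,1],
)

```text
time_s: 26.25
tcp_pos: [0.5701, -0.1555, 0.1948]
tool_rot: [-0.001, 0.768, 0.64, -0.001]
contact_force: [-0.1, 1.3, -0.9]
grip_width: 0.111
```

```bash
python3 - <<'E'
from fit import *
plan(b2w(-.0085,.035,.027),rot(YB+np.pi/2,0))
snap("scene","15");snap("top","15")
crop("pics/top_15.png",300,140,470,280,4,"pics/c1.png")
crop("pics/scene_15.png",100,120,290,320,4,"pics/c2.png")
E
```

```text
t 26.25 tcp [ 0.5701 -0.1555  0.1948] F [-0.1  1.3 -0.9] w 0.111
rotvec [-0.0027  0.0016 -0.0079] deg 0.5
travel in cur frame [0.002  0.0033 0.1678]  in target frame [0.0017 0.0028 0.1678] dist 0.1679
```

View pics/c2.png

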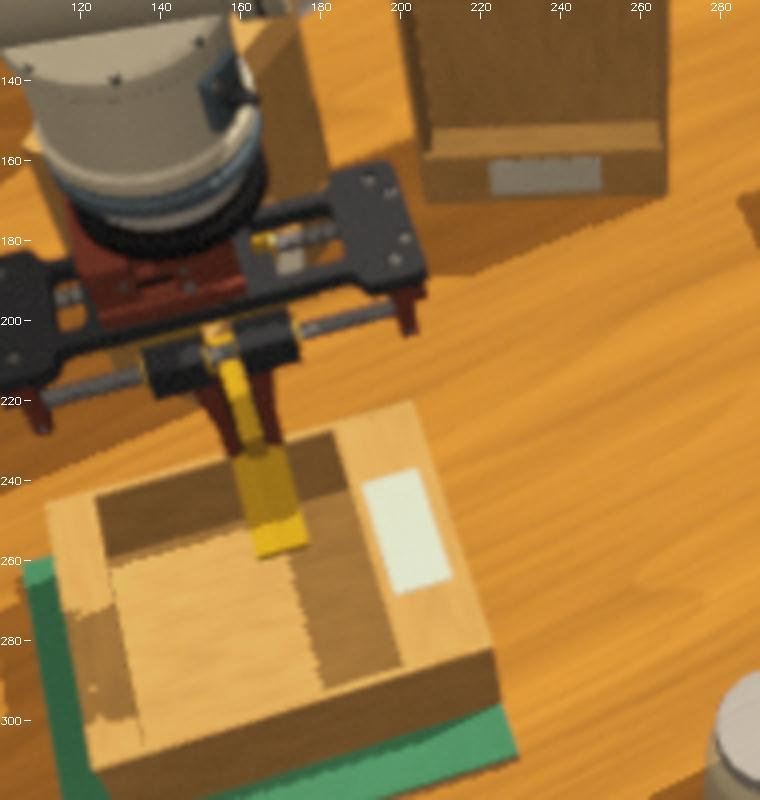

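View pics/c1.png

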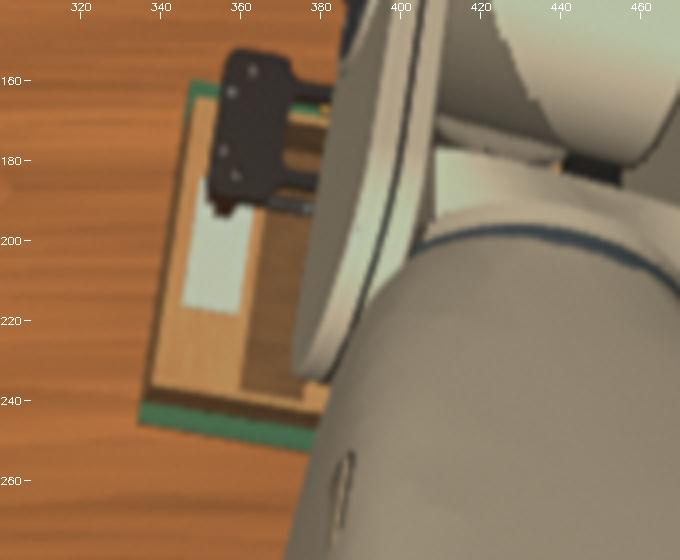

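apply_moves(
  twist=[
    [0,0,-0.007],
    [0,0,0],
    [0,0,0],
    [0,0,0],
    [0,0,0],
    [0,0,0],
    [0,0,0],
  ],
  travel=[
    [0.001,0.0015,0.035],
    [0.001,0.0015,0.035],
    [0,0,0.035],
    [0,0,0.03],
    [0,0,0.018],
    [0,0,0.009],
    [0,0,0],
  ],
  hand=[1,1,1,1,1,1,1],
)

```text
time_s: 27.22
tcp_pos: [0.5733, -0.1519, 0.0337]
tool_rot: [-0.0, 0.765, 0.644, -0.001]
contact_force: [-0.1, -0.2, -1.0]
grip_width: 0.109
```

```bash
python3 - <<'E'
from fit import *
plan(b2w(-.0085,.035,.027),rot(YB+np.pi/2,0))
snap("scene","16")
crop("pics/scene_16.png",100,120,290,320,4,"pics/c2.png")
E
```

```text
t 27.23 tcp [ 0.5733 -0.1519  0.0337] F [-0.1 -0.2 -1. ] w 0.109
rotvec [-0.002   0.0015  0.0026] deg 0.2
travel in cur frame [-0.0024  0.0002  0.0067]  in target frame [-0.0024  0.0002  0.0067] dist 0.0071
```

View pics/c2.png

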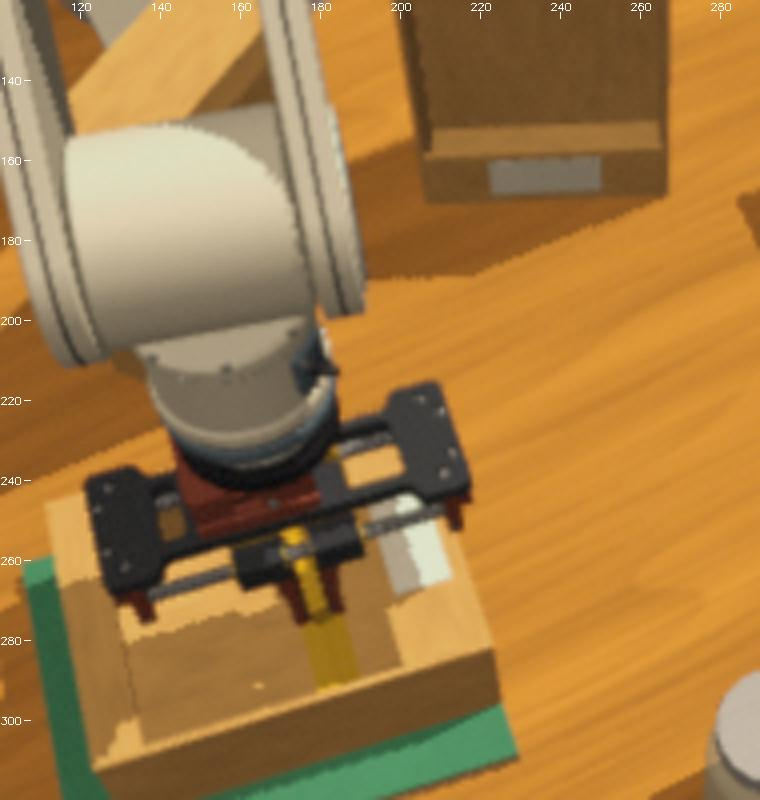

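apply_moves(
  twist=[
    [0,0,0],
    [0,0,0],
    [0,0,0],
    [0,0,0],
    [0,0,0],
    [0,0,0],
    [0,0,0],
    [0,0,0],
    [0,0,0],
    [0,0,0],
  ],
  travel=[
    [0,0,0.004],
    [0,0,0.003],
    [0,0,0],
    [0,0,0],
    [0,0,0],
    [0,0,0],
    [0,0,-0.02],
    [0,0,-0.04],
    [0,0,-0.05],
    [0,0,-0.05],
  ],
  hand=[1,1,1,0.3,0.3,0.3,0.3,0.3,0.3,0.3],
)

```text
time_s: 28.52
tcp_pos: [0.5735, -0.152, 0.1896]
tool_rot: [0.0, 0.765, 0.644, -0.001]
contact_force: [0.3, 0.0, -0.7]
grip_width: 0.346
```

```bash
python3 - <<'E'
from fit import *
crop("pics/top_14.png",120,150,220,300,5,"pics/c1.png")
snap("top","17");snap("scene","17")
crop("pics/top_17.png",120,150,220,300,5,"pics/c3.png")
crop("pics/scene_17.png",300,110,430,225,5,"pics/c4.png")
crop("pics/scene_17.png",80,180,290,340,3,"pics/c2.png")
plan([.5515,.3005,.2],rot(-.178+np.pi/2,0))
E
```

```text
t 28.62 tcp [ 0.5771 -0.153   0.194 ] F [ 0.6 -0.4  1.2] w 0.353
rotvec [0.0096 0.0028 0.0073] deg 0.7
travel in cur frame [ 0.4425 -0.1023 -0.0082]  in target frame [ 0.4418 -0.1055 -0.006 ] dist 0.4543
```

View pics/c3.png

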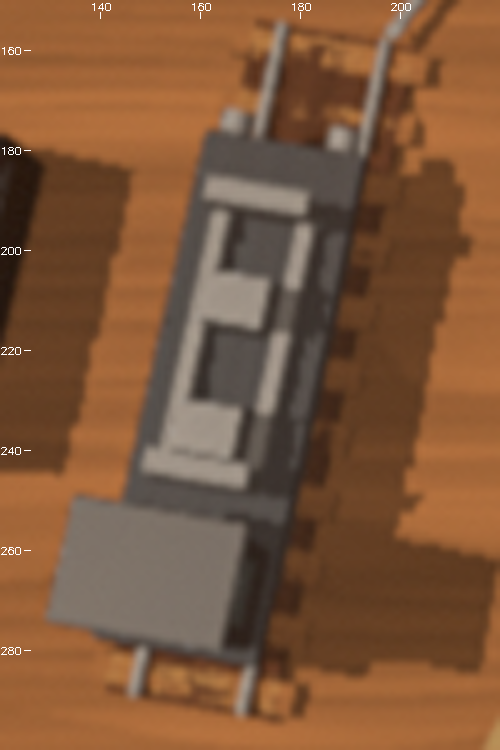

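View pics/c4.png

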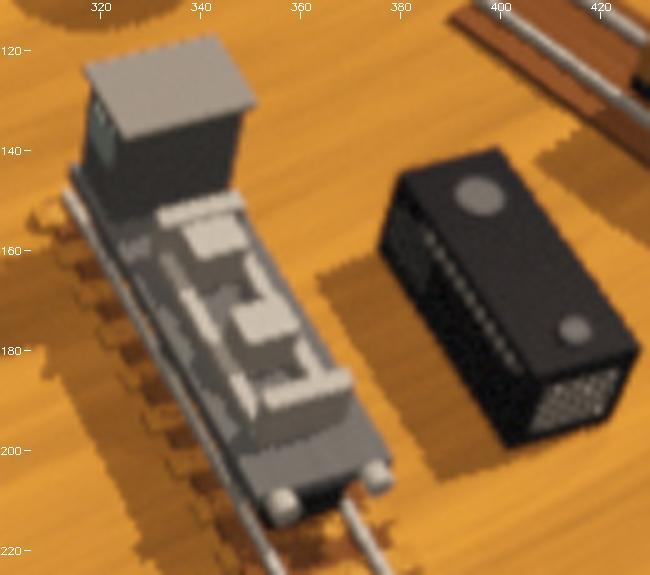

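View pics/c2.png

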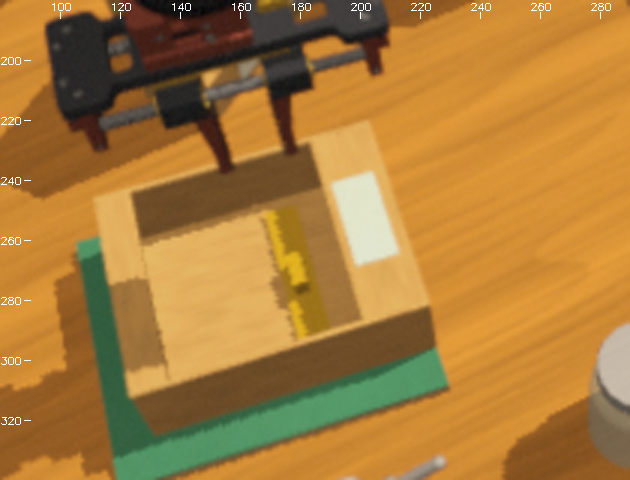

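```bash
python3 - <<'E'
from fit import *
l0=np.array([.5515,.3005]);y=-.178
def w2l(p):
    d=np.array(p)[:2]-l0; c,s=np.cos(y),np.sin(y); return np.array([c*d[0]+s*d[1],-s*d[0]+c*d[1]])
top={'A':(167.2,210),'B':(160.4,236.2)}; sc={'A':(300+265/5,110+320/5),'B':(300+216/5,110+237/5)}
for k in top:
    p,e=tri(sc[k],top[k]); a=onplane("top",[top[k]],.083)[0]; b=onplane("scene",[sc[k]],.083)[0]
    print(k,p,e,w2l(p),w2l(a),w2l(b))
# loco posts fit: top z=.084; 
P=[]
for px,x,y_ in [((161.5,185.5),.064,.022),((181.8,188),.064,-.022),((148.5,244.5),-.064+.01,.022),((169,248),-.064,-.022)]:
    pass
Q=[("top",(.064,.022,.084),(161.8,185)),("top",(.064,-.022,.084),(181.8,188)),("top",(.054,-.022,.084),(181,192.5)),("top",(.054,.022,.084),(160.6,190)),
("top",(-.054,.022,.084),(149.5,239.5)),("top",(-.064,.022,.084),(148.2,244)),("top",(-.064,-.022,.084),(168.5,247.5)),("top",(-.054,-.022,.084),(169.5,243)),
("scene",(.064,.022,.084),(370.3,186)),("scene",(.064,-.022,.084),(353.5,191)),("scene",(-.064,.022,.084),(347.5,148)),("scene",(-.064,-.022,.084),(331.5,152))]
for fz in (0,1): print(fit(Q,0,fz))
E
```

```text
A [0.56493491 0.29892746 0.07964013] 0.0009807519596105971 [0.01350107 0.00083111] [ 0.01282745 -0.00050125] [ 0.01596694 -0.00039075]
B [0.50921298 0.31097241 0.0775848 ] 0.00021359594511980847 [-0.04347314  0.00281954] [-0.04399721  0.00154988] [-0.03919951 -0.00010473]
(array([ 0.55114895,  0.30125363, -0.18289615]), np.float64(0.6953080664075628), np.float64(0.3108649143451505))
(array([ 5.51149260e-01,  3.01283014e-01, -1.82903169e-01, -1.06982903e-04]), np.float64(0.6966718840716339), np.float64(0.3106994936872466))
```

```bash
cat >> h.py <<'E'
LO=np.array([.5511,.3013]); LY=-.183
def l2w(x,y,z):
    c,s=np.cos(LY),np.sin(LY); return np.array([LO[0]+c*x-s*y,LO[1]+s*x+c*y,z])
def w2l(p):
    d=np.array(p)[:2]-LO; c,s=np.cos(LY),np.sin(LY); return np.array([c*d[0]+s*d[1],-s*d[0]+c*d[1]])
RL=rot(LY+np.pi/2); RB=rot(YB+np.pi/2)
E
python3 - <<'E'
from h import *
plan(l2w(.014,0,.16),RL)
E
```

```text
t 28.62 tcp [ 0.5771 -0.153   0.194 ] F [ 0.6 -0.4  1.2] w 0.353
rotvec [0.0096 0.0027 0.0123] deg 0.9
travel in cur frame [ 0.4432 -0.0892  0.0319]  in target frame [ 0.442  -0.0943  0.034 ] dist 0.4532
```

apply_moves(
  twist=[
    [0,0,0.01],
    [0,0,0],
    [0,0,0],
    [0,0,0],
    [0,0,0],
    [0,0,0],
    [0,0,0],
    [0,0,0],
    [0,0,0],
    [0,0,0],
    [0,0,0],
    [0,0,0],
  ],
  travel=[
    [0.025,-0.0054,0],
    [0.0462,-0.0098,0],
    [0.0462,-0.0098,0],
    [0.0462,-0.0098,0],
    [0.0462,-0.0098,0],
    [0.0462,-0.0098,0],
    [0.0462,-0.0098,0],
    [0.0462,-0.0098,0],
    [0.0462,-0.0098,0.01],
    [0.0462,-0.0098,0.02],
    [0,0,0],
    [0,0,0],
  ],
  hand=[-1,-1,-1,-1,-1,-1,-1,-1,-1,-1,-1,-1],
)

```text
time_s: 30.12
tcp_pos: [0.5602, 0.298, 0.1564]
tool_rot: [-0.0, 0.768, 0.641, -0.001]
contact_force: [-0.3, 0.2, 0.4]
grip_width: 0.996
```

```bash
python3 - <<'E'
from h import *
plan(l2w(.014,0,.067),RL)
E
```

```text
t 30.12 tcp [0.5602 0.298  0.1564] F [-0.3  0.2  0.4] w 0.996
rotvec [-0.002   0.0021  0.0028] deg 0.2
travel in cur frame [0.0018 0.0047 0.0894]  in target frame [0.0016 0.0045 0.0894] dist 0.0895
```

apply_moves(
  twist=[
    [0,0,0.002],
    [0,0,0],
    [0,0,0],
    [0,0,0],
    [0,0,0],
    [0,0,0],
    [0,0,0],
  ],
  travel=[
    [0.0016,0.0045,0.015],
    [0,0,0.02],
    [0,0,0.02],
    [0,0,0.02],
    [0,0,0.012],
    [0,0,0],
    [0,0,0],
  ],
  hand=[-1,-1,-1,-1,-1,-1,-1],
)

```text
time_s: 31.0
tcp_pos: [0.5654, 0.2993, 0.0696]
tool_rot: [-0.0, 0.769, 0.64, -0.001]
contact_force: [0.7, -0.1, 0.2]
grip_width: 0.999
```

```bash
python3 - <<'E'
from h import *
plan(l2w(.014,0,.067),RL)
snap("scene","18"); crop("pics/scene_18.png",300,110,430,225,5,"pics/c4.png")
E
```

```text
t 31.0 tcp [0.5654 0.2993 0.0696] F [ 0.7 -0.1  0.2] w 0.999
rotvec [-0.001   0.001   0.0003] deg 0.1
travel in cur frame [-0.0007 -0.0004  0.0026]  in target frame [-0.0007 -0.0004  0.0026] dist 0.0027
```

View pics/c4.png

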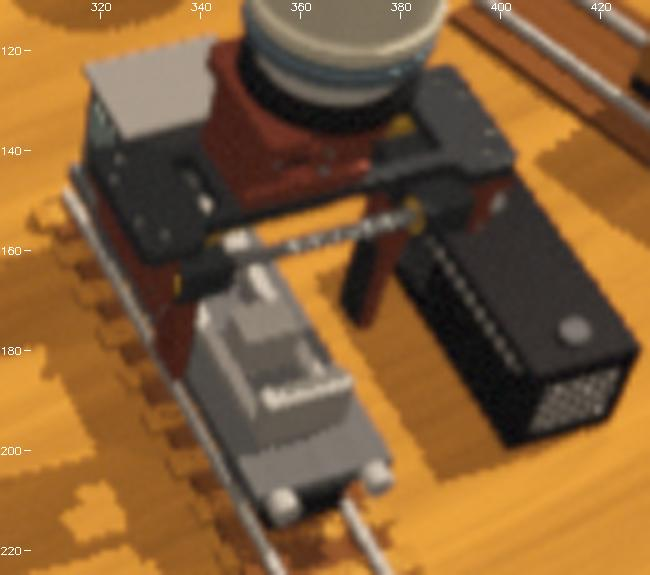

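apply_moves(
  twist=[
    [0,0,0],
    [0,0,0],
    [0,0,0],
    [0,0,0],
    [0,0,0],
    [0,0,0],
    [0,0,0],
    [0,0,0],
    [0,0,0],
    [0,0,0],
    [0,0,0],
    [0,0,0],
  ],
  travel=[
    [0,0,0.0025],
    [0,0,0],
    [0,0,0],
    [0,0,0],
    [0,0,0],
    [0,0,0],
    [0,0,-0.01],
    [0,0,-0.03],
    [0,0,-0.04],
    [0,0,-0.04],
    [0,0,0],
    [0,0,0],
  ],
  hand=[-1,1,1,1,1,1,1,1,1,1,1,1],
)

```text
time_s: 32.55
tcp_pos: [0.5649, 0.299, 0.1867]
tool_rot: [-0.0, 0.769, 0.64, -0.001]
contact_force: [0.3, -0.1, -0.3]
grip_width: 0.007
```

```bash
python3 - <<'E'
from h import *
plan(b2w(-.03,-.02,.2),RB)
snap("scene","19"); crop("pics/scene_19.png",300,90,430,225,5,"pics/c4.png")
E
```

```text
t 32.55 tcp [0.5649 0.299  0.1867] F [ 0.3 -0.1 -0.3] w 0.007
rotvec [-0.0018  0.0016 -0.0098] deg 0.6
travel in cur frame [-0.4994  0.0695 -0.0126]  in target frame [-0.5001  0.0646 -0.0133] dist 0.5044
```

View pics/c4.png

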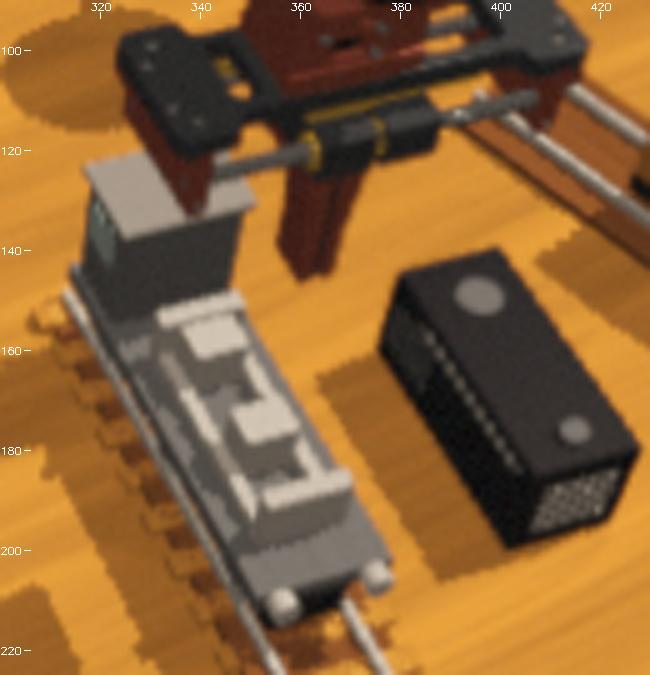

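apply_moves(
  twist=[
    [0,0,0],
    [0,0,0],
    [0,0,0],
    [0,0,0],
    [0,0,0],
    [0,0,0],
    [0,0,0],
    [0,0,0],
    [0,0,0],
  ],
  travel=[
    [0,0,0],
    [0,0,0],
    [0,0,0.02],
    [0,0,0.03],
    [0,0,0.03],
    [0,0,0.025],
    [0,0,0.013],
    [0,0,0],
    [0,0,0],
  ],
  hand=[-1,-1,-1,-1,-1,-1,-1,-1,-1],
)

```text
time_s: 33.72
tcp_pos: [0.5655, 0.2993, 0.0693]
tool_rot: [-0.0, 0.769, 0.64, -0.001]
contact_force: [0.3, 0.4, 0.4]
grip_width: 0.982
```

apply_moves(
  twist=[
    [0,0,0],
    [0,0,0],
    [0,0,0],
    [0,0,0],
    [0,0,0],
  ],
  travel=[
    [0,0,0.001],
    [0,0,0],
    [0,0,0],
    [0,0,0],
    [0,0,0],
  ],
  hand=[-1,1,1,1,1],
)

```text
time_s: 34.35
tcp_pos: [0.565, 0.2991, 0.0677]
tool_rot: [-0.0, 0.769, 0.64, -0.001]
contact_force: [-0.9, 0.3, 0.5]
grip_width: 0.584
```

```bash
python3 - <<'E'
from h import *
plan(l2w(.014,0,.067),RL)
snap("scene","20"); crop("pics/scene_20.png",300,90,430,225,5,"pics/c4.png")
E
```

```text
t 34.35 tcp [0.565  0.2991 0.0677] F [-0.9  0.3  0.5] w 0.584
rotvec [-0.0017  0.0015  0.0002] deg 0.1
travel in cur frame [-0.0003 -0.0001  0.0007]  in target frame [-0.0003 -0.0001  0.0007] dist 0.0008
```

View pics/c4.png

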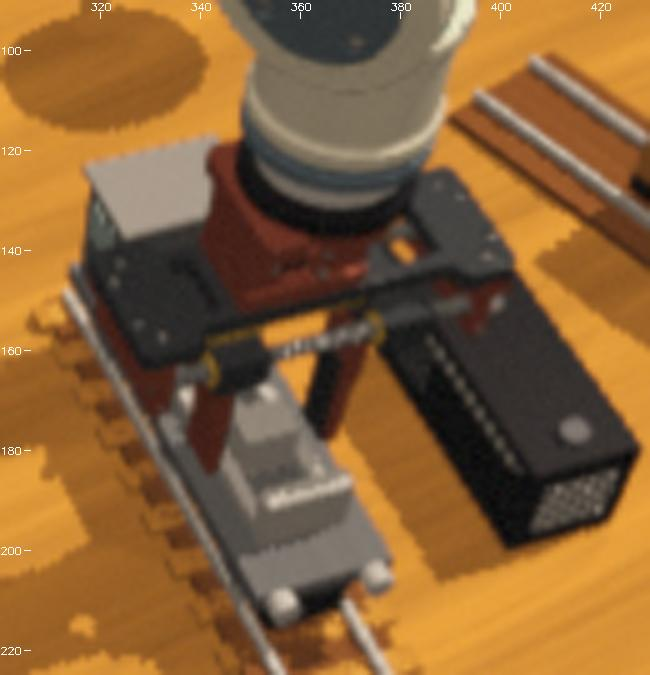

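apply_moves(
  twist=[
    [0,0,0],
    [0,0,0],
    [0,0,0],
    [0,0,0],
    [0,0,0],
    [0,0,0],
  ],
  travel=[
    [0,0,0],
    [0,0,0],
    [0,0,0],
    [0,0,0],
    [0,0,0],
    [0,0,0],
  ],
  hand=[1,1,1,1,1,1],
)

```text
time_s: 35.15
tcp_pos: [0.565, 0.299, 0.0676]
tool_rot: [-0.0, 0.769, 0.64, -0.001]
contact_force: [0.4, 0.6, -0.4]
grip_width: 0.317
```

apply_moves(
  twist=[
    [0,0,0],
    [0,0,0],
    [0,0,0],
    [0,0,0],
    [0,0,0],
  ],
  travel=[
    [0,0,-0.01],
    [0,0,-0.03],
    [0,0,-0.04],
    [0,0,-0.04],
    [0,0,0],
  ],
  hand=[1,1,1,1,1],
)

```text
time_s: 35.78
tcp_pos: [0.5672, 0.3002, 0.1918]
tool_rot: [0.001, 0.769, 0.64, 0.002]
contact_force: [0.4, 1.2, -1.2]
grip_width: 0.317
```

```bash
python3 - <<'E'
from h import *
plan(b2w(-.03,-.02,.2),RB)
snap("scene","21"); crop("pics/scene_21.png",300,90,430,225,5,"pics/c4.png")
E
```

```text
t 35.77 tcp [0.5672 0.3002 0.1918] F [ 0.4  1.2 -1.2] w 0.317
rotvec [ 0.0039 -0.0027 -0.0099] deg 0.6
travel in cur frame [-0.501   0.0675 -0.0093]  in target frame [-0.5016  0.0626 -0.0082] dist 0.5056
```

View pics/c4.png

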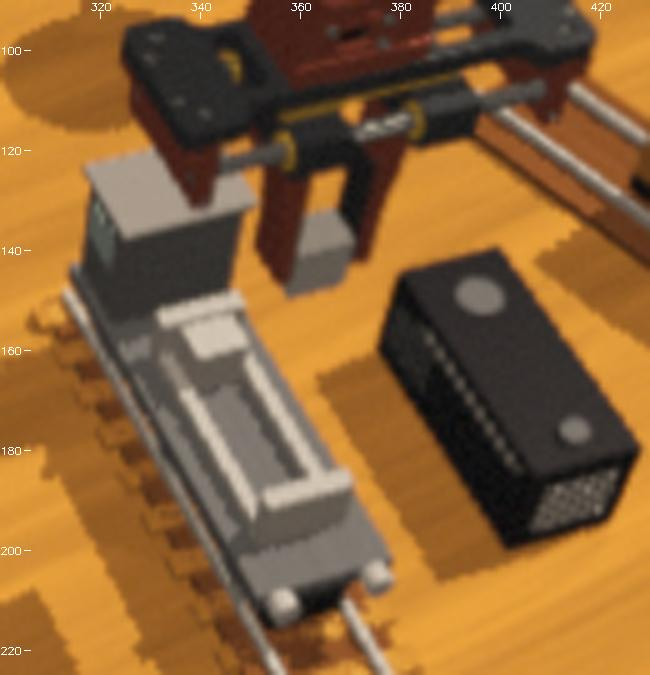

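apply_moves(
  twist=[
    [0,0,-0.007],
    [0,0,0],
    [0,0,0],
    [0,0,0],
    [0,0,0],
    [0,0,0],
    [0,0,0],
    [0,0,0],
    [0,0,0],
    [0,0,0],
    [0,0,0],
    [0,0,0],
  ],
  travel=[
    [-0.025,0.0043,0],
    [-0.0483,0.0055,0],
    [-0.0493,0.006,0],
    [-0.0493,0.006,0],
    [-0.0493,0.006,0],
    [-0.0493,0.006,0],
    [-0.0493,0.006,0],
    [-0.0493,0.006,0],
    [-0.0493,0.006,0],
    [-0.0483,0.006,0],
    [-0.0333,0.006,0],
    [0,0,0],
  ],
  hand=[1,1,1,1,1,1,1,1,1,1,1,1],
)

```text
time_s: 37.33
tcp_pos: [0.5392, -0.206, 0.1867]
tool_rot: [-0.001, 0.768, 0.641, -0.002]
contact_force: [0.1, 0.6, -1.3]
grip_width: 0.314
```

```bash
python3 - <<'E'
from h import *
plan(b2w(-.03,-.02,.031),RB)
snap("scene","22"); crop("pics/scene_22.png",80,120,290,330,3,"pics/c4.png")
E
```

```text
t 37.33 tcp [ 0.5392 -0.206   0.1867] F [ 0.1  0.6 -1.3] w 0.314
rotvec [-0.0043  0.0012 -0.0061] deg 0.4
travel in cur frame [0.002  0.0037 0.1557]  in target frame [0.0018 0.003  0.1557] dist 0.1557
```

View pics/c4.png

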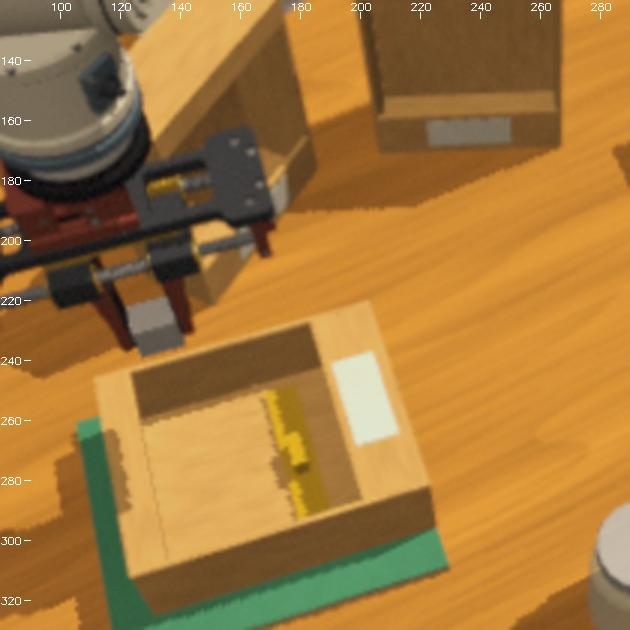

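apply_moves(
  twist=[
    [0,0,-0.004],
    [0,0,0],
    [0,0,0],
    [0,0,0],
    [0,0,0],
    [0,0,0],
    [0,0,0],
    [0,0,0],
  ],
  travel=[
    [0.001,0.03,0.005],
    [0.001,0.037,0.02],
    [0,0,0.03],
    [0,0,0.035],
    [0,0,0.03],
    [0,0,0.02],
    [0,0,0.012],
    [0,0,0],
  ],
  hand=[1,1,1,1,1,1,1,1],
)

```text
time_s: 38.38
tcp_pos: [0.6062, -0.2136, 0.0357]
tool_rot: [-0.001, 0.765, 0.644, -0.001]
contact_force: [-0.1, 0.1, -1.5]
grip_width: 0.318
```

```bash
python3 - <<'E'
from h import *
plan(b2w(.035,-.02,.029),RB)
snap("scene","23"); crop("pics/scene_23.png",80,120,290,330,3,"pics/c4.png")
E
```

```text
t 38.38 tcp [ 0.6062 -0.2136  0.0357] F [-0.1  0.1 -1.5] w 0.318
rotvec [-0.0029  0.0013  0.0015] deg 0.2
travel in cur frame [-0.0022  0.0008  0.0067]  in target frame [-0.0022  0.0008  0.0067] dist 0.0071
```

View pics/c4.png

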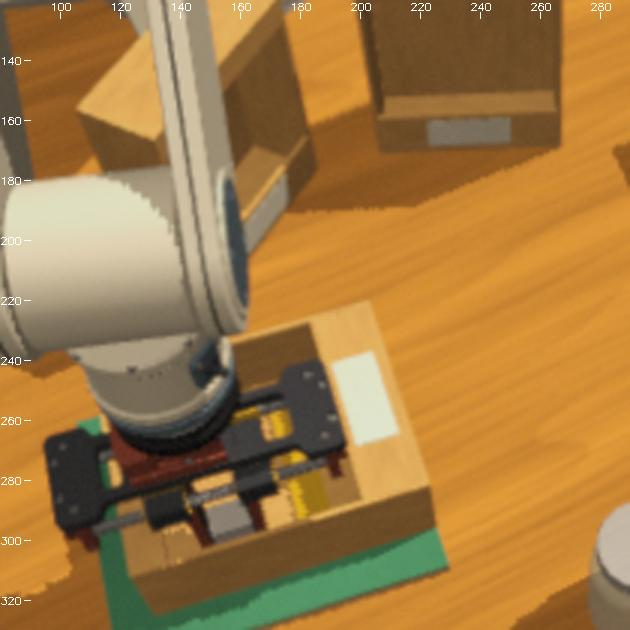

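apply_moves(
  twist=[
    [0,0,0],
    [0,0,0],
    [0,0,0],
    [0,0,0],
    [0,0,0],
    [0,0,0],
    [0,0,0],
    [0,0,0],
    [0,0,0],
    [0,0,0],
  ],
  travel=[
    [0,0,0.004],
    [0,0,0.003],
    [0,0,0],
    [0,0,0],
    [0,0,0],
    [0,0,0],
    [0,0,-0.02],
    [0,0,-0.04],
    [0,0,-0.05],
    [0,0,-0.05],
  ],
  hand=[1,1,1,0.1,0.1,0.1,0.1,0.1,0.1,0.1],
)

```text
time_s: 39.67
tcp_pos: [0.6068, -0.2139, 0.1922]
tool_rot: [0.0, 0.765, 0.644, -0.001]
contact_force: [0.4, -1.2, 0.3]
grip_width: 0.456
```

```bash
python3 - <<'E'
from h import *
plan(l2w(-.042,0,.16),RL)
snap("scene","24"); crop("pics/scene_24.png",80,120,290,330,3,"pics/c4.png")
E
```

```text
t 39.67 tcp [ 0.6068 -0.2139  0.1922] F [ 0.4 -1.2  0.3] w 0.456
rotvec [-0.0007  0.0018  0.0111] deg 0.6
travel in cur frame [ 0.4986 -0.1849  0.0315]  in target frame [ 0.4965 -0.1905  0.0322] dist 0.5327
```

View pics/c4.png

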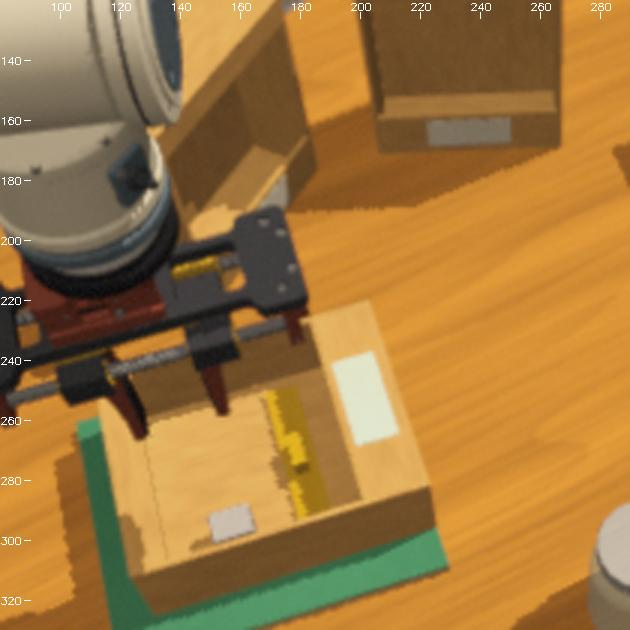

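apply_moves(
  twist=[
    [0,0,0.011],
    [0,0,0],
    [0,0,0],
    [0,0,0],
    [0,0,0],
    [0,0,0],
    [0,0,0],
    [0,0,0],
    [0,0,0],
    [0,0,0],
    [0,0,0],
    [0,0,0],
  ],
  travel=[
    [0.03,-0.0115,0],
    [0.0474,-0.0182,0],
    [0.0474,-0.0182,0],
    [0.0474,-0.0182,0],
    [0.0474,-0.0182,0],
    [0.0474,-0.0182,0],
    [0.0474,-0.0182,0],
    [0.0474,-0.0182,0],
    [0.0474,-0.0182,0],
    [0.0474,-0.0182,0.01],
    [0.04,-0.0153,0.018],
    [0,0,0],
  ],
  hand=[-0.2,-0.2,-0.2,-0.2,-0.2,-0.2,-0.2,-0.2,-0.2,-0.2,-0.2,-0.2],
)

```text
time_s: 41.22
tcp_pos: [0.508, 0.3112, 0.1606]
tool_rot: [-0.0, 0.768, 0.641, -0.001]
contact_force: [0.2, 0.2, 0.3]
grip_width: 0.602
```

```bash
python3 - <<'E'
from h import *
plan(l2w(-.042,0,.067),RL)
E
```

```text
t 41.23 tcp [0.508  0.3112 0.1606] F [0.2 0.2 0.3] w 0.602
rotvec [-0.0024  0.0018  0.0039] deg 0.3
travel in cur frame [-0.0017  0.0024  0.0936]  in target frame [-0.0019  0.0022  0.0936] dist 0.0937
```

apply_moves(
  twist=[
    [0,0,0.003],
    [0,0,0],
    [0,0,0],
    [0,0,0],
    [0,0,0],
    [0,0,0],
    [0,0,0],
  ],
  travel=[
    [-0.0019,0.0032,0.02],
    [0,0,0.025],
    [0,0,0.025],
    [0,0,0.015],
    [0,0,0.008],
    [0,0,0],
    [0,0,0],
  ],
  hand=[-0.2,-0.2,-0.2,-0.2,-0.2,-0.2,-0.2],
)

```text
time_s: 42.1
tcp_pos: [0.5124, 0.3066, 0.0685]
tool_rot: [-0.0, 0.77, 0.638, -0.001]
contact_force: [-0.1, -0.3, -0.1]
grip_width: 0.6
```

```bash
python3 - <<'E'
from h import *
plan(l2w(-.041,0,.067),RL)
snap("scene","25"); crop("pics/scene_25.png",300,90,430,225,5,"pics/c4.png")
E
```

```text
t 42.1 tcp [0.5124 0.3066 0.0685] F [-0.1 -0.3 -0.1] w 0.6
rotvec [-0.0008  0.0008 -0.0029] deg 0.2
travel in cur frame [ 0.0018 -0.002   0.0015]  in target frame [ 0.0018 -0.002   0.0015] dist 0.0031
```

View pics/c4.png

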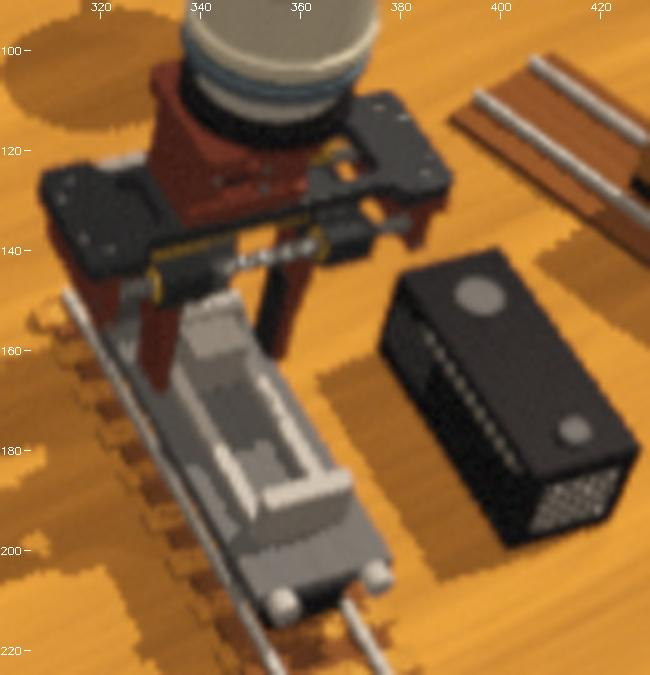

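apply_moves(
  twist=[
    [0,0,0],
    [0,0,0],
    [0,0,0],
    [0,0,0],
    [0,0,0],
    [0,0,0],
    [0,0,0],
    [0,0,0],
  ],
  travel=[
    [0.0018,-0.001,0.001],
    [0,0,0],
    [0,0,0],
    [0,0,0],
    [0,0,0],
    [0,0,0],
    [0,0,0],
    [0,0,0],
  ],
  hand=[-0.2,1,1,1,1,1,1,1],
)

```text
time_s: 43.15
tcp_pos: [0.5112, 0.3084, 0.0668]
tool_rot: [-0.0, 0.77, 0.638, -0.001]
contact_force: [-0.7, 1.7, 1.0]
grip_width: 0.317
```

apply_moves(
  twist=[
    [0,0,0],
    [0,0,0],
    [0,0,0],
    [0,0,0],
    [0,0,0],
  ],
  travel=[
    [0,0,-0.01],
    [0,0,-0.03],
    [0,0,-0.04],
    [0,0,-0.04],
    [0,0,0],
  ],
  hand=[1,1,1,1,1],
)

```text
time_s: 43.78
tcp_pos: [0.5132, 0.3095, 0.1905]
tool_rot: [0.0, 0.77, 0.638, 0.002]
contact_force: [0.8, 1.0, -2.3]
grip_width: 0.314
```

```bash
python3 - <<'E'
from h import *
plan(b2w(-.01,-.02,.19),RB)
snap("scene","26"); crop("pics/scene_26.png",300,90,430,225,5,"pics/c4.png")
E
```

```text
t 43.77 tcp [0.5132 0.3095 0.1905] F [ 0.8  1.  -2.3] w 0.314
rotvec [ 0.0033 -0.0025 -0.0128] deg 0.8
travel in cur frame [-4.997e-01  1.438e-01 -3.000e-04]  in target frame [-5.015e-01  1.373e-01  5.000e-04] dist 0.52
```

View pics/c4.png

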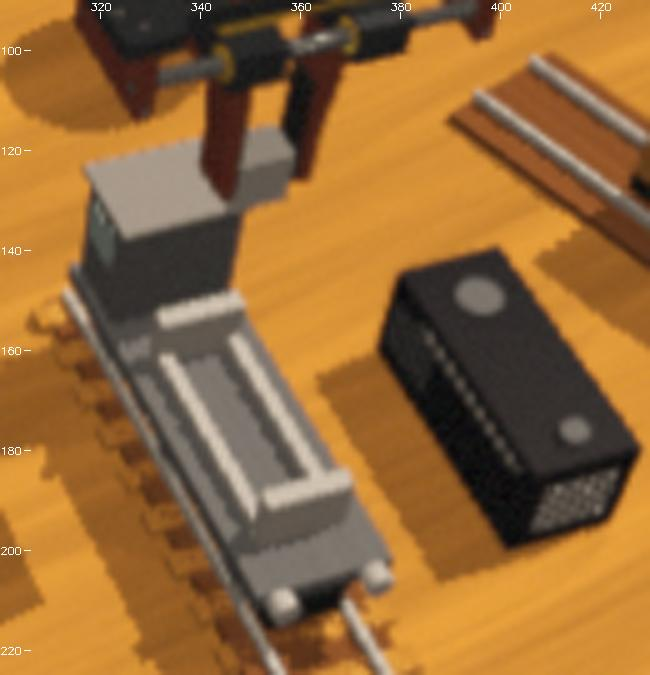

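apply_moves(
  twist=[
    [0,0,-0.011],
    [0,0,0],
    [0,0,0],
    [0,0,0],
    [0,0,0],
    [0,0,0],
    [0,0,0],
    [0,0,0],
    [0,0,0],
    [0,0,0],
    [0,0,0],
    [0,0,0],
  ],
  travel=[
    [-0.025,0.01,0],
    [-0.0483,0.0127,0],
    [-0.0493,0.0127,0],
    [-0.0493,0.0127,0],
    [-0.0493,0.0127,0],
    [-0.0493,0.0127,0],
    [-0.0493,0.0127,0],
    [-0.0493,0.0127,0],
    [-0.0493,0.0127,0],
    [-0.0483,0.0127,0],
    [-0.0333,0.0127,0],
    [0,0,0],
  ],
  hand=[1,1,1,1,1,1,1,1,1,1,1,1],
)

```text
time_s: 45.32
tcp_pos: [0.5582, -0.2097, 0.1855]
tool_rot: [-0.001, 0.767, 0.641, -0.002]
contact_force: [0.8, -0.0, -1.9]
grip_width: 0.315
```

```bash
python3 - <<'E'
from h import *
plan(b2w(-.012,-.02,.036),RB)
snap("scene","27"); crop("pics/scene_27.png",80,120,290,330,3,"pics/c4.png")
E
```

```text
t 45.33 tcp [ 0.5582 -0.2097  0.1855] F [ 0.8 -0.  -1.9] w 0.315
rotvec [-0.0042  0.0014 -0.0049] deg 0.4
travel in cur frame [0.0024 0.0023 0.1494]  in target frame [0.0022 0.0017 0.1495] dist 0.1495
```

View pics/c4.png

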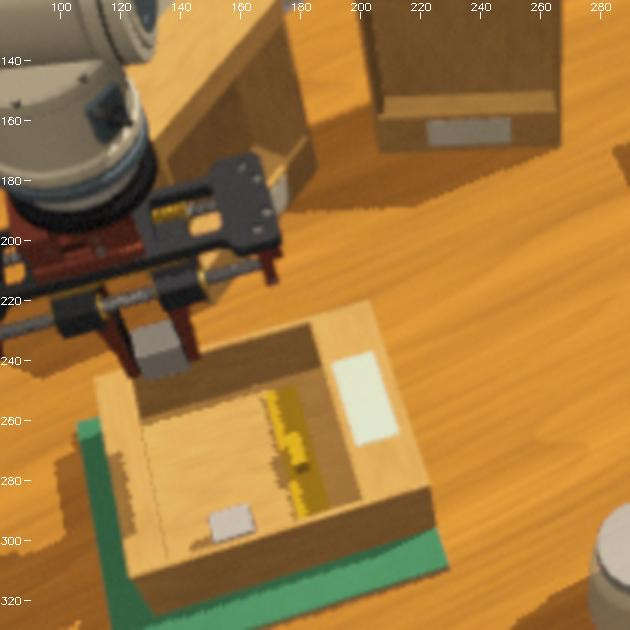

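apply_moves(
  twist=[
    [0,0,-0.004],
    [0,0,0],
    [0,0,0],
    [0,0,0],
    [0,0,0],
    [0,0,0],
    [0,0,0],
    [0,0,0],
  ],
  travel=[
    [0.001,0.001,0.025],
    [0,0.001,0.035],
    [0,0,0.035],
    [0,0,0.03],
    [0,0,0.018],
    [0,0,0.008],
    [0,0,0.004],
    [0,0,0],
  ],
  hand=[1,1,1,1,1,1,1,1],
)

```text
time_s: 46.38
tcp_pos: [0.5613, -0.2074, 0.0329]
tool_rot: [0.0, 0.765, 0.644, -0.001]
contact_force: [0.6, -0.1, -1.0]
grip_width: 0.312
```

```bash
python3 - <<'E'
from h import *
plan(b2w(-.012,-.02,.028),RB)
E
```

```text
t 46.38 tcp [ 0.5613 -0.2074  0.0329] F [ 0.6 -0.1 -1. ] w 0.312
rotvec [-0.0009  0.0017  0.0022] deg 0.2
travel in cur frame [-0.0006 -0.001   0.0049]  in target frame [-0.0006 -0.001   0.0049] dist 0.005
```

apply_moves(
  twist=[
    [0,0,0],
    [0,0,0],
    [0,0,0],
    [0,0,0],
    [0,0,0],
    [0,0,0],
    [0,0,0],
    [0,0,0],
    [0,0,0],
    [0,0,0],
  ],
  travel=[
    [0,0,0.003],
    [0,0,0.0015],
    [0,0,0],
    [0,0,0],
    [0,0,0],
    [0,0,0],
    [0,0,-0.02],
    [0,0,-0.04],
    [0,0,-0.05],
    [0,0,-0.05],
  ],
  hand=[1,1,1,0.1,0.1,0.1,0.1,0.1,0.1,0.1],
)

```text
time_s: 47.62
tcp_pos: [0.5612, -0.2071, 0.1907]
tool_rot: [0.0, 0.765, 0.644, -0.001]
contact_force: [0.7, -0.6, -0.6]
grip_width: 0.452
```

```bash
python3 - <<'E'
from h import *
plan(l2w(0,.15,.2),RL)
snap("scene","28"); snap("top","28"); crop("pics/scene_28.png",80,180,290,340,3,"pics/c4.png")
crop("pics/scene_28.png",300,90,450,225,5,"pics/c5.png")
crop("pics/top_28.png",70,150,220,300,5,"pics/c6.png")
E
```

```text
t 47.62 tcp [ 0.5612 -0.2071  0.1907] F [ 0.7 -0.6 -0.6] w 0.452
rotvec [-0.0008  0.0017  0.0122] deg 0.7
travel in cur frame [ 0.6492 -0.0945 -0.0103]  in target frame [ 0.6481 -0.1024 -0.0093] dist 0.6562
```

View pics/c4.png

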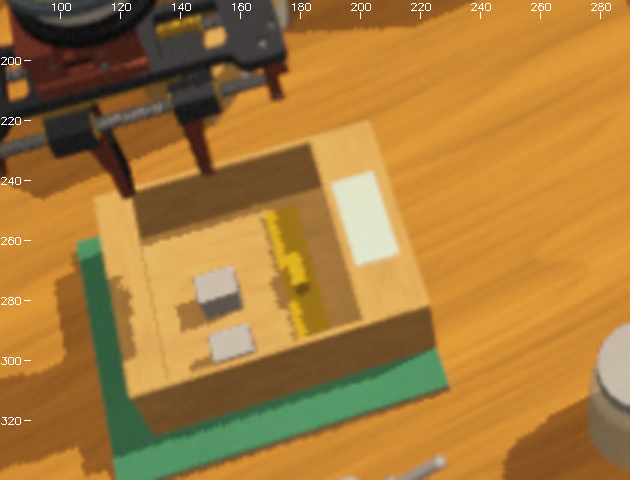

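View pics/c5.png

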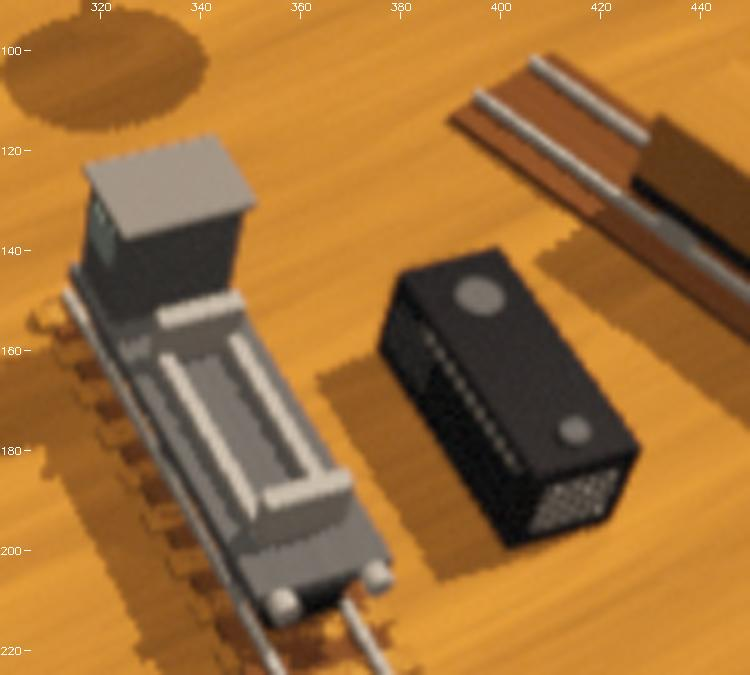

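View pics/c6.png

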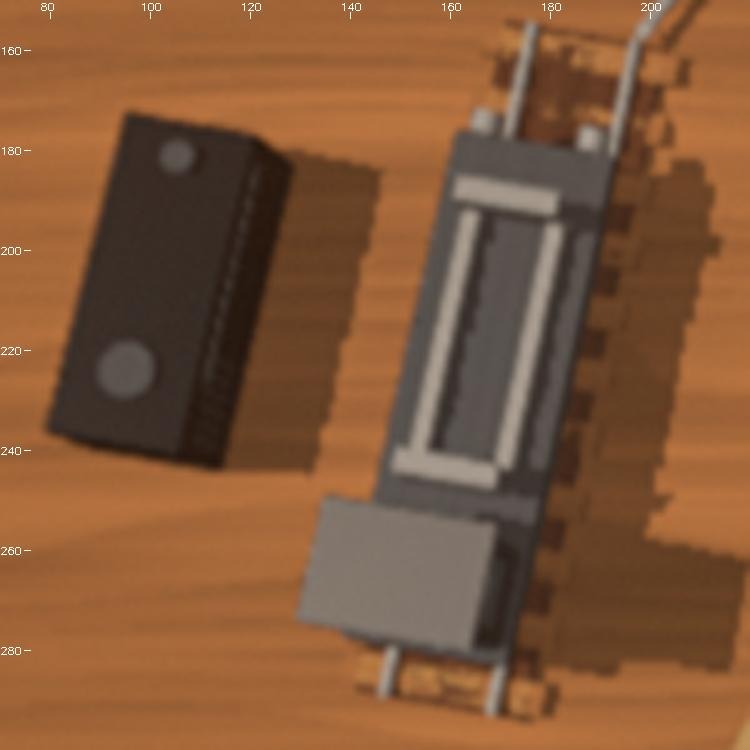

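```bash
python3 - <<'E'
from fit import *
C=mk(.072,.03,.06,dict(a=(95.2,172.5),b=(120.2,176.5),c=(105.6,241.4),d=(79.2,236.3)),dict(a=(427.5,179.5),b=(405,185.5),c=(380,144.5),d=(399.6,139.6)))+mk(.072,.03,0,dict(b=(128.4,183.5),c=(114.4,243.8)),dict(b=(402,199.7),a=(421.4,194.5),c=(376,160)))
for fz in (1,0):
    f=fit(C,0,fz); print(f, w2l(f[0][:2]))
E
```

```text
(array([ 0.57793685,  0.44924567, -0.17939179, -0.00412896]), np.float64(2.203049971842802), np.float64(0.7919319697462813)) [-0.00053447  0.15035908]
(array([ 0.57818047,  0.44734628, -0.18316019]), np.float64(1.9682278389315115), np.float64(0.9076396170407639)) [5.07376667e-05 1.48535736e-01]
```

apply_moves(
  twist=[
    [0,0,0.012],
    [0,0,0],
    [0,0,0],
    [0,0,0],
    [0,0,0],
    [0,0,0],
    [0,0,0],
    [0,0,0],
    [0,0,0],
    [0,0,0],
    [0,0,0],
    [0,0,0],
  ],
  travel=[
    [0.03,-0.0046,-0.004],
    [0.057,-0.0087,-0.004],
    [0.057,-0.0087,0],
    [0.057,-0.0087,0],
    [0.057,-0.0087,0],
    [0.057,-0.0087,0],
    [0.057,-0.0087,0],
    [0.057,-0.0087,0],
    [0.057,-0.0087,0],
    [0.057,-0.0087,0],
    [0.057,-0.0087,0],
    [0.048,-0.0073,0],
  ],
  hand=[-1,-1,-1,-1,-1,-1,-1,-1,-1,-1,-1,-1],
)

```text
time_s: 49.22
tcp_pos: [0.5809, 0.4502, 0.1954]
tool_rot: [-0.0, 0.768, 0.64, -0.001]
contact_force: [1.0, -0.7, 0.9]
grip_width: 1.0
```

apply_moves(
  twist=[
    [0,0,0],
    [0,0,0],
  ],
  travel=[
    [0,0,0.02],
    [0,0,0],
  ],
  hand=[-1,-1],
)

```text
time_s: 49.48
tcp_pos: [0.5797, 0.4465, 0.1725]
tool_rot: [-0.0, 0.769, 0.64, -0.004]
contact_force: [0.4, -0.7, -0.8]
grip_width: 1.005
```

```bash
python3 - <<'E'
from h import *
plan(l2w(.003,.149,.019),RL); print(l2w(.003,.149,.019))
snap("scene","29"); crop("pics/scene_29.png",300,60,450,225,4,"pics/c5.png")
E
```

```text
t 49.48 tcp [0.5797 0.4465 0.1725] F [ 0.4 -0.7 -0.8] w 1.005
rotvec [-0.005   0.0055  0.0005] deg 0.4
travel in cur frame [0.0019 0.002  0.1534]  in target frame [0.001  0.0013 0.1535] dist 0.1535
[0.58116497 0.44726608 0.019     ]
```

View pics/c5.png

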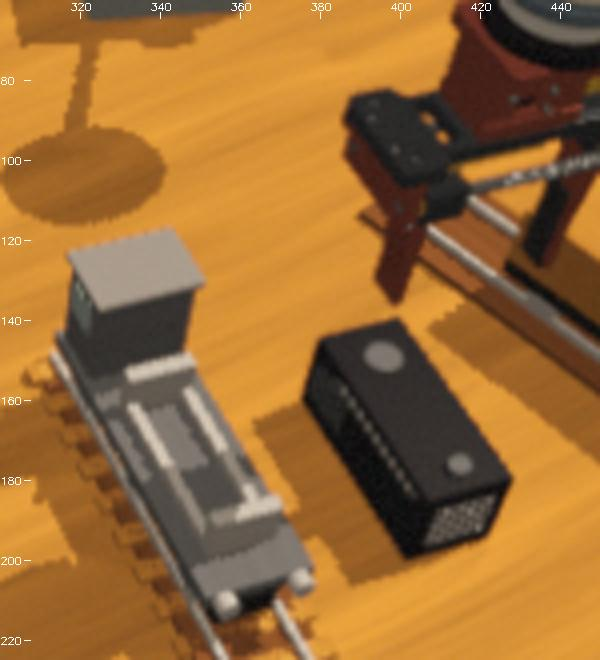

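apply_moves(
  twist=[
    [0,0,0],
    [0,0,0],
    [0,0,0],
    [0,0,0],
    [0,0,0],
    [0,0,0],
    [0,0,0],
    [0,0,0],
  ],
  travel=[
    [0.001,0.001,0.03],
    [0,0,0.035],
    [0,0,0.03],
    [0,0,0.025],
    [0,0,0.02],
    [0,0,0.008],
    [0,0,0],
    [0,0,0],
  ],
  hand=[-1,-1,-1,-1,-1,-1,-1,-1],
)

```text
time_s: 50.52
tcp_pos: [0.5829, 0.4492, 0.028]
tool_rot: [-0.0, 0.769, 0.64, -0.0]
contact_force: [0.4, 0.4, -0.8]
grip_width: 1.003
```

```bash
python3 - <<'E'
from h import *
plan(l2w(.003,.149,.019),RL)
snap("scene","30"); crop("pics/scene_30.png",300,60,450,225,4,"pics/c5.png")
E
```

```text
t 50.52 tcp [0.5829 0.4492 0.028 ] F [ 0.4  0.4 -0.8] w 1.003
rotvec [-0.0006  0.0003  0.0003] deg 0.0
travel in cur frame [-0.0022 -0.0013  0.009 ]  in target frame [-0.0022 -0.0013  0.009 ] dist 0.0094
```

View pics/c5.png

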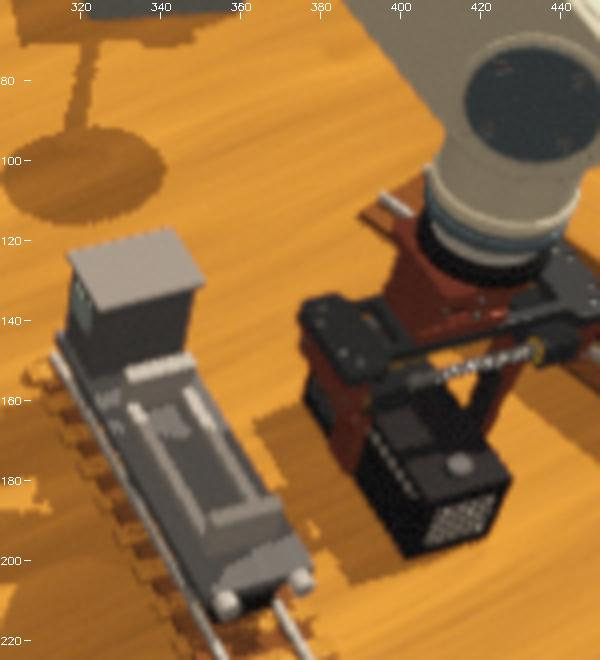

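apply_moves(
  twist=[
    [0,0,0],
    [0,0,0],
    [0,0,0],
    [0,0,0],
    [0,0,0],
    [0,0,0],
    [0,0,0],
    [0,0,0],
    [0,0,0],
  ],
  travel=[
    [-0.0022,-0.0013,0.005],
    [0,0,0.003],
    [0,0,0],
    [0,0,0],
    [0,0,0],
    [0,0,0],
    [0,0,0],
    [0,0,0],
    [0,0,0],
  ],
  hand=[-1,-1,-1,1,1,1,1,1,1],
)

```text
time_s: 51.7
tcp_pos: [0.5806, 0.4469, 0.0191]
tool_rot: [-0.0, 0.769, 0.64, -0.001]
contact_force: [0.5, 1.7, -0.1]
grip_width: 0.685
```

apply_moves(
  twist=[
    [0,0,0],
    [0,0,0],
    [0,0,0],
    [0,0,0],
    [0,0,0],
    [0,0,0],
    [0,0,0],
    [0,0,0],
  ],
  travel=[
    [0,0,-0.01],
    [0,0,-0.02],
    [0,0,-0.03],
    [0,0,-0.04],
    [0,0,-0.04],
    [0,0,-0.03],
    [0,0,0],
    [0,0,0],
  ],
  hand=[1,1,1,1,1,1,1,1],
)

```text
time_s: 52.7
tcp_pos: [0.5802, 0.4464, 0.1882]
tool_rot: [-0.0, 0.769, 0.64, -0.002]
contact_force: [-0.8, -0.5, -3.6]
grip_width: 0.68
```

```bash
python3 - <<'E'
from h import *
plan(l2w(.0035,0,.19),RL)
snap("scene","31"); crop("pics/scene_31.png",300,60,450,225,4,"pics/c5.png")
E
```

```text
t 52.7 tcp [0.5802 0.4464 0.1882] F [-0.8 -0.5 -3.6] w 0.68
rotvec [-0.0027  0.0027  0.0002] deg 0.2
travel in cur frame [-0.148   0.0012 -0.0015]  in target frame [-0.148   0.0013 -0.0018] dist 0.148
```

View pics/c5.png

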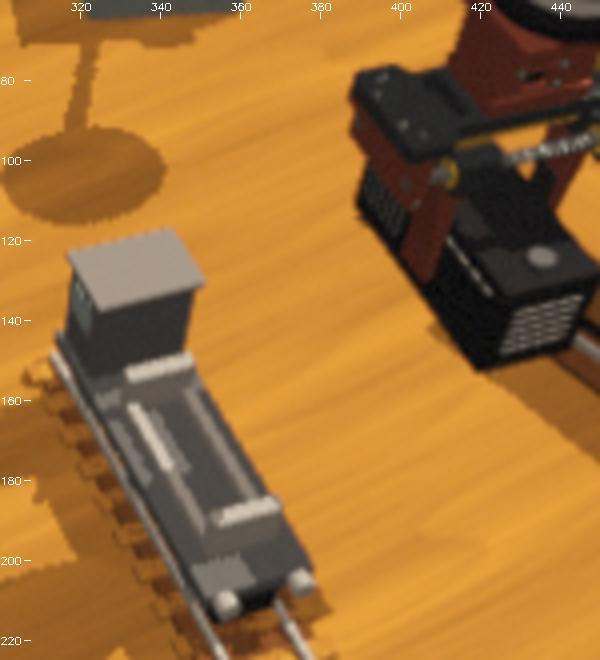

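apply_moves(
  twist=[
    [0,0,0],
    [0,0,0],
    [0,0,0],
    [0,0,0],
    [0,0,0],
    [0,0,0],
    [0,0,0],
    [0,0,0],
    [0,0,0],
    [0,0,0],
  ],
  travel=[
    [-0.02,0,0],
    [-0.035,0,0],
    [-0.04,0,0],
    [-0.033,0,0],
    [-0.02,0.0012,0],
    [0,0,0],
    [0,0,0.025],
    [0,0,0.025],
    [0,0,0.015],
    [0,0,0],
  ],
  hand=[1,1,1,1,1,1,1,1,1,1],
)

```text
time_s: 54.0
tcp_pos: [0.5544, 0.3014, 0.1228]
tool_rot: [-0.0, 0.769, 0.64, -0.002]
contact_force: [0.1, 0.0, -3.9]
grip_width: 0.677
```

```bash
python3 - <<'E'
from h import *
plan(l2w(.0035,0,.074),RL)
snap("scene","32"); crop("pics/scene_32.png",300,60,450,225,5,"pics/c5.png")
E
```

```text
t 54.0 tcp [0.5544 0.3014 0.1228] F [ 0.1  0.  -3.9] w 0.677
rotvec [-0.0037  0.0029  0.0007] deg 0.3
travel in cur frame [-0.0006  0.0005  0.0488]  in target frame [-0.0007  0.0003  0.0488] dist 0.0488
```

View pics/c5.png

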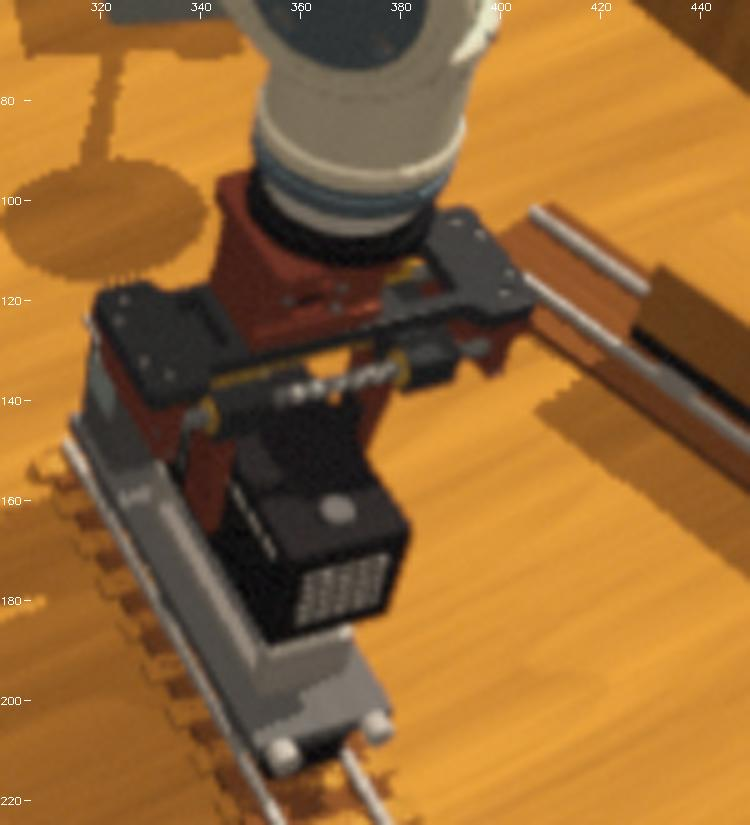

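```bash
python3 - <<'E'
from fit import *
C=mk(.072,.03,.06,{},dict(a=(382,165),b=(358.6,171.6)))+mk(.072,.03,0,{},dict(a=(377,181.6),b=(354.4,188.6)))
f=fit(C,.1038,False,(.55,.3,-.18)); print(f,w2l(f[0][:2]))
for x in (0,.004,-.004):
  print(x,[proj("scene",[l2w(x+.072,s*.03,.1038+h)])[0].round(1) for s in(1,-1) for h in (.06,0)])
E
```

```text
(array([ 0.54990331,  0.29884572, -0.13631328]), np.float64(1.0676774532792024), np.float64(0.6041059549202701)) [-0.00073008 -0.00263107]
0 [array([383. , 164.7]), array([377.4, 182.5]), array([357.8, 171.5]), array([353.3, 189.2])]
0.004 [array([383.9, 166.1]), array([378.2, 183.8]), array([358.6, 172.9]), array([354.1, 190.5])]
-0.004 [array([382.2, 163.4]), array([376.6, 181.2]), array([357. , 170.1]), array([352.6, 187.8])]
```

apply_moves(
  twist=[
    [0,0,0],
    [0,0,0],
    [0,0,0],
    [0,0,0],
    [0,0,0],
  ],
  travel=[
    [-0.0006,0.0003,0.007],
    [0,0,0.007],
    [0,0,0.007],
    [0,0,0.007],
    [0,0,0],
  ],
  hand=[1,1,1,1,1],
)

```text
time_s: 54.68
tcp_pos: [0.5547, 0.3002, 0.0954]
tool_rot: [-0.0, 0.769, 0.64, -0.002]
contact_force: [-0.2, -0.2, -4.0]
grip_width: 0.68
```

apply_moves(
  twist=[
    [0,0,0],
    [0,0,0],
    [0,0,0],
    [0,0,0],
  ],
  travel=[
    [0,0,0.005],
    [0,0,0.005],
    [0,0,0.005],
    [0,0,0],
  ],
  hand=[1,1,1,1],
)

```text
time_s: 55.18
tcp_pos: [0.5548, 0.3003, 0.0806]
tool_rot: [-0.0, 0.769, 0.64, -0.002]
contact_force: [0.3, 0.1, -3.4]
grip_width: 0.682
```

apply_moves(
  twist=[
    [0,0,0],
    [0,0,0],
    [0,0,0],
    [0,0,0],
  ],
  travel=[
    [0,0,0.003],
    [0,0,0.003],
    [0,0,0.0015],
    [0,0,0],
  ],
  hand=[1,1,1,1],
)

```text
time_s: 55.68
tcp_pos: [0.5551, 0.3004, 0.074]
tool_rot: [-0.0, 0.769, 0.64, -0.001]
contact_force: [-2.3, -0.6, 1.3]
grip_width: 0.681
```

apply_moves(
  twist=[
    [0,0,0],
    [0,0,0],
    [0,0,0],
    [0,0,0],
    [0,0,0],
    [0,0,0],
    [0,0,0],
    [0,0,0],
    [0,0,0],
    [0,0,0],
    [0,0,0],
  ],
  travel=[
    [0,0,0],
    [0,0,0],
    [0,0,0],
    [0,0,0],
    [0,0,-0.02],
    [0,0,-0.04],
    [0,0,-0.05],
    [0,0,-0.05],
    [0.03,0,-0.04],
    [0.05,0,0],
    [0.05,0,0],
  ],
  hand=[-1,-1,-1,-1,-1,-1,-1,-1,-1,-1,-1],
)

```text
time_s: 57.05
tcp_pos: [0.5798, 0.4298, 0.2766]
tool_rot: [-0.0, 0.769, 0.639, 0.001]
contact_force: [0.4, -0.2, -0.7]
grip_width: 0.999
```

apply_moves(
  twist=[
    [0,0,0],
    [0,0,0],
    [0,0,0],
    [0,0,0],
  ],
  travel=[
    [0.05,-0.02,0],
    [0.05,-0.03,0],
    [0.03,-0.03,0],
    [0,0,0],
  ],
  hand=[-1,-1,-1,-1],
)

```text
time_s: 57.55
tcp_pos: [0.5217, 0.5737, 0.2746]
tool_rot: [-0.0, 0.767, 0.641, -0.001]
contact_force: [-0.5, -0.5, 0.1]
grip_width: 0.997
```

```bash
python3 - <<'E'
from h import *
snap("scene","33"); snap("top","33")
crop("pics/scene_33.png",290,100,400,225,5,"pics/c5.png")
crop("pics/top_33.png",310,140,460,280,4,"pics/c6.png")
crop("pics/top_33.png",120,150,220,300,5,"pics/c1.png")
E
```

View pics/scene_33.png

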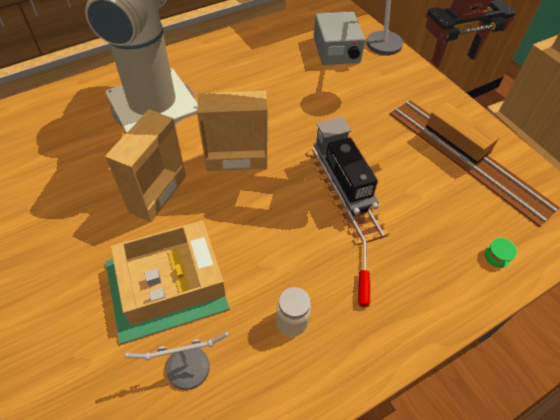

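View pics/c5.png

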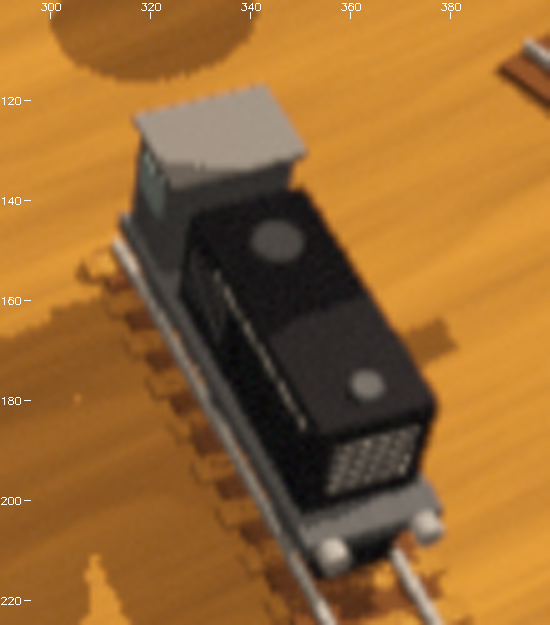

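View pics/c6.png

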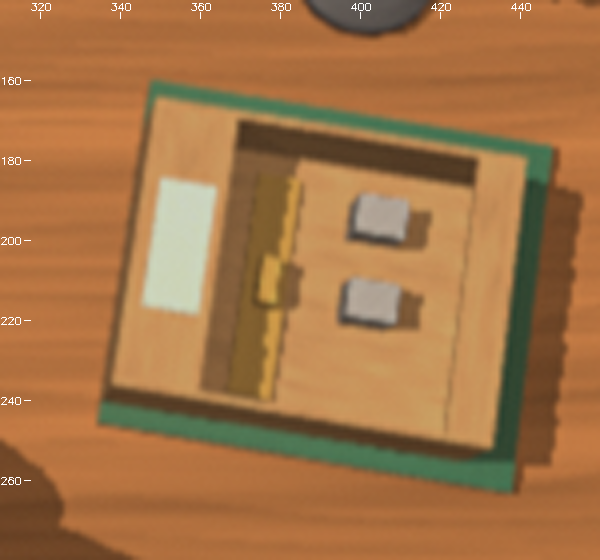

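View pics/c1.png

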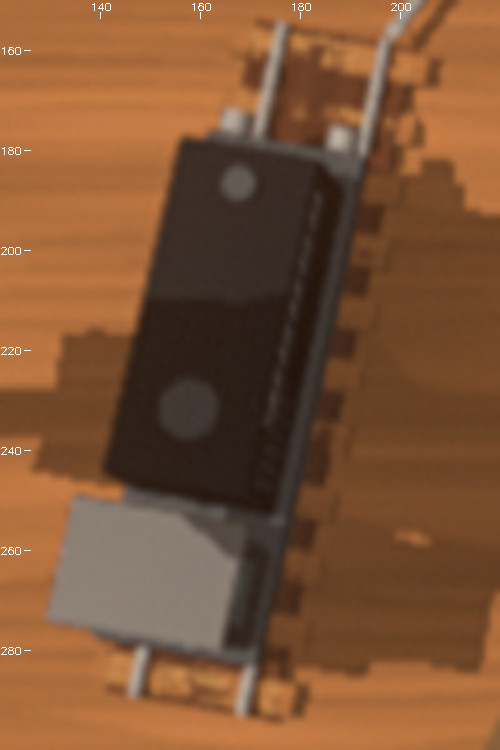

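apply_moves(
  twist=[
    [0,0,0],
    [0,0,0],
    [0,0,0],
    [0,0,0],
    [0,0,0],
    [0,0,0],
    [0,0,0],
    [0,0,0],
    [0,0,0],
    [0,0,0],
    [0,0,0],
    [0,0,0],
  ],
  travel=[
    [0,0,0],
    [0,0,0],
    [0,0,0],
    [0,0,0],
    [0,0,0],
    [0,0,0],
    [0,0,0],
    [0,0,0],
    [0,0,0],
    [0,0,0],
    [0,0,0],
    [0,0,0],
  ],
  hand=[-1,-1,-1,-1,-1,-1,-1,-1,-1,-1,-1,-1],
)

```text
time_s: 59.15
tcp_pos: [0.5242, 0.5709, 0.2735]
tool_rot: [-0.0, 0.769, 0.64, -0.001]
contact_force: [0.3, 0.7, 0.3]
grip_width: 0.999
```

```bash
python3 - <<'E'
from fit import *
C=mk(.079,.1,0,dict(a=(348.7,164),b=(442.3,179.3),c=(433.3,251.7),d=(337,236.5)),dict(a=(223.5,281.5),b=(123,312),c=(111.5,246),d=(203,220)))
f=fit(C,.076,False);print(f,w2b(f[0][:2]),f[0][2]-YB)
a=cv2.imread("pics/scene_33.png").astype(int);b=snap("scene","34")[:,:,::-1].astype(int)
d=np.abs(a-b).sum(2)>60; print(d.sum(), d[100:225,290:400].sum(), d[200:345,90:240].sum())
B=mk(.072,.03,.06,dict(a=(156,178),b=(182.8,182),c=(169,250),d=(140.8,244.4)),dict(a=(377,180.5),b=(352.5,187.5),c=(328,142.5),d=(351,137.5)))
f=fit(B,.055,False);print(f,w2l(f[0][:2]),f[0][2]-LY)
E
```

```text
(array([ 0.56995613, -0.17303144, -0.17330939]), np.float64(1.1262439301825111), np.float64(0.45452695616650507)) [-0.00841648  0.01595797] -0.00030939385295142285
556 43 63
(array([ 0.55202999,  0.29919109, -0.18959425]), np.float64(2.193988182478705), np.float64(0.8945509051069335)) [ 0.00129824 -0.00190445] -0.006594245540992583
```

```bash
python3 -c "
from plant import *
print(sign_off())"
```

```text
the job is handed in; nothing more can be done
None
```

The whole job is done and handed in at about 59 s on the robot's clock.

**What I did**
- I slid the carton square against the board's edge and tipped it from the top.
- It came to rest with its foot about 24 mm past the board's edge. I pushed it back along the board without lifting it.
- I lifted the bonnet off and put the strip and the ballast weights in the carton. Only two weights were there this time.
- I set the bonnet back on the locomotive with its grille end forward as before.

**Last checks**
- **Carton:** it lies flat with its open side up. The foot is about 1 mm past the board's edge, the angle to the board is about 0 rad, and it sits about 8 mm off the middle in x but wholly on the board.
- **Contents:** the strip and both weights show in the carton in both views, and the locomotive's weight bay was empty before I refitted the bonnet.
- **Bonnet:** it is within about 2 mm of its seat and within the stated play, at the same gripper height as when I first gripped it. The contact force showed it resting on the deck before I let go.
- **Bystanders:** nothing I saw in the last picture suggested that any had moved.

**What went wrong or disagreed**
- My first grasp of a weight failed because I lifted before the slow fingers had closed. The weight stayed in place and the second try worked.
- The bonnet corner fits had errors of up to 2–3 pixels, so I relied on the contact force and gripper height to judge it seated.
- I saw no knock to the bonnet and no slackening of the grip.

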